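Clip a calibration plate into its specimen holder

TASK

Mount the loose calibration plate in the specimen holder. Swing the holder's spring clip up and over until it stays open by itself, slide the plate lengthwise along the holder's raised land, its side against the fence, until you feel it come up against the brass stop screw (set differently each time), and press it home lightly: the plate is glass and chips easily, so use only a few newtons. Then swing the clip back and ease it down onto the plate under control all the way, neither letting it snap shut nor forcing it, so that it holds the plate against fence and stop screw, let go, and leave the loupe, the white tin and the two vials where they are.

Things in the scene. Friction and masses are not known exactly. Their poses are not given: they have to be found in the camera images.
- plate: Loose calibration plate, a flat grey frame 75 x 50 x 6 mm (its x, y, z) with a patterned glass target in its middle, about 0.07 kg; at first flat on the worktop left of the holder, its x pointing away from the robot. Origin: centre of its underside, z up. Both ends are alike. Grasp it across its 50 mm width (its y), near its end towards the robot; the other end goes in first.
- holder: Specimen holder, fixed, grey base: x -133 to 63, y -43 to 43, z 0 to 8 mm. Origin: on the worktop below the clip's hinge axis; x is the way the plate slides in (roughly to the robot's right), y away from the robot, z up. Seated, the plate lies at y -25 to 25, z 16 to 22 mm, its origin at y 0 and x between -61.5 and -53.5 mm. The side towards the robot is open.
- land (a point): Front end of the holder's raised steel land, middle of its top edge (holder -125, 0, 16 mm). The plate slides on the land, which runs 110 mm from here along the holder's x and is 40 mm wide, so the plate overhangs it by 5 mm on both sides; beside the land the base lies 8 mm lower, so fingertips can reach a little below the plate's edges.
- fence: Dark steel side fence on the far side of the holder, fixed, same axes. Origin: middle of the foot of its face (holder -37, 25, 8 mm). Its face is the plane y = 0, x -15 to 15 mm, with a slanted lead-in in front, to x -24; it ends 1 mm below the seated plate's top. The plate's far long side lies against it: the plate's origin is then at y = -25 mm here.
- end_stop: Dark block at the end of the land, fixed, same axes. Origin: middle of the foot of its front face (holder -12, 0, 8 mm). From the face, 11.5 mm up, a brass stop screw, 7 mm thick, locked, points at the plate; its tip stands out 4 to 12 mm, set differently each time and not reported: it must be felt (or seen). It does not yield. Plate home: its front end touches the tip.
- clip (a joint): Opening angle of the spring clip (rad): 0 shut on the empty holder (feet 3 mm above the land, so no room for the plate), about 0.055 clamping the plate, 1.85 fully open. Over centre: below about 0.86 a spring drives it shut, above that it drives it open and holds it. Felt at the grip bar, the spring gives 6 N or less. Let go part way, it snaps shut at many rad/s; lower it at about 1 rad/s.
- clip_hinge (a point): Middle of the clip's hinge axis, 40 mm above the holder's origin; the axis runs along the holder's y. The clip is two straight steel arms (at y 19 to 24 mm on either side) joined at their far end by the red grip bar, nothing between them. Two rubber feet below the arms, 52 mm from the hinge, press on the plate's edges beside the glass, with about 10 N in all. A spring strut stands behind.
- clip_grip (a point): Middle of the clip's red grip bar, 10 mm thick, 34 mm long between the arms, along the holder's y. It swings 98 mm from the hinge: 98 mm before and 6 mm below it at 0, level with it clamping the plate, 21 behind and 96 above fully open. Pinch it from above across the bar, fingers closing along the holder's x, one of them between the arms; it turns, and may slip, between the pads.
- loupe: Black standing loupe, 39 mm in diameter, 43 mm tall, bystander. Origin: centre of its underside.
- putty_tin: Low white tin, 52 mm in diameter, 22 mm tall, bystander. Origin: centre of its underside.
- vial_1: Clear vial with white cap, 27 mm in diameter, 54 mm tall, bystander. Origin: centre of its underside.
- vial_2: Clear vial with orange cap, 27 mm in diameter, 54 mm tall, bystander. Origin: centre of its underside.

How it is judged:
By the outcome, as a careful person would: the job done as asked, in the order asked, and still so for the second after the job is handed in, with the robot touching nothing.
It also fails if it takes over 72 s, if anything falls off the work surface, if the arm or the gripper's body presses on something with over 40 N, if the wrist force passes 120 N, or if a joint passes its speed limit or range.

ROBOT

A 6-joint arm with a two-finger parallel gripper is mounted at the origin on a cart in front of the work surface, level with it; the furniture and walls round the work are solid. World frame = base frame: x ahead of the robot, y to its left, z up, the work surface at z = 0. Lengths are in m, angles in rad, forces in N, time in s.
With the tool pointing down it reaches from about 0.425 to 0.95 m from the base axis. Payload 3.5 kg.
Tool frame: the origin (TCP) lies at the very end of the fingers, on their centre line; the grasp point (between the pads) lies 19 mm behind it; z points along the fingers, y is the line along which they close (so a half turn about z gives the same grasp; the last joint's range is limited). The gripper opens to 85 mm and grips with 20 to 120 N. Pads are 22 mm wide; open, the fingers measure 114 mm over their backs; the gripper's body (76 mm by 85 mm) begins 54 mm behind the grasp point. The pads swing forward as they close: fully open they stand 13 mm farther back than shut.
Start: joints at [-1.299, 0.286, 1.577, -0, 1.279, -0.15], TCP at [0.276, -0.616, 0.231] pointing down, gripper open.
Joint ranges: [-2.77, 2.77], [-0.9, 2.22], [0.21, 2.48], [-1.53, 4.67], [0.24, 2.81], [-2.84, 2.84]. Speed limits (rad/s): [2.79, 2.79, 3.14, 3.14, 3.14, 3.14].

INTERFACE

Orientations are given as a unit quaternion [x, y, z, w].
In Python, from plant import ctrl gives the robot as it stands.
- The arm moves only by the tool carry_out, never from a script. Its argument "deltas" is one flat list of numbers, 6 for each row, row after row: the shift along the tool's x, y, z in m, then the turn, a rotation vector about the tool's x, y, z in rad. A call has 1 to 5 rows; each row is the pose to reach, as a shift and turn from the pose commanded when the call began, along the tool's axes at that moment; what a row does not reach only later rows make up. A row lasts 1/8 s, in which the tool goes at most 62.5 mm and 10.7 degrees, less where a joint would pass 70% of its speed; a pose out of reach is approached as far as the arm can. A call with a gripper value outside its range is refused whole. "grip" is the opening in per cent of the stroke, from 0 (shut) to 100 (fully open), set as the call begins (left out, the last holds). The fingers move at their own pace and stop on an object; "grip_force" is the grip in N (left out, the last holds). Time passes only in rows, so rows that repeat a pose let the fingers close. It gives the time, the measured TCP pose, the force, the opening and the grip force at its end, in the units of the state.
- ctrl.get_state(): the state, without advancing time (a new reading comes with each control period).
- ctrl.read_camera(name): name is "side" or "top"; returns (picture, depth): 420x560x3 uint8, red, green, blue; 420x560 float32, m along the optical axis (not along the pixel's ray), 0 where there is no reading.
- ctrl.camera_model(name): a dict with "intrinsics" (3x3 intrinsics, pixels), "extrinsics" (4x4, takes a point from world to camera coordinates). Camera axes: x right, y down, z forward; pixel columns grow to the right and rows downward; lengths in m; the calibration is good to about 2 mm. A picture is of the moment at which its call begins. camera_model takes no time and is no camera call.
- ctrl.sign_off(): hands the job in; it is judged then, once.
Trained networks look in the newest picture that a camera, given by its name, has taken for a name from the list of things; names that differ only in an ending like _2 or _b are one class to them, and where a whole thing is asked for, a point or a joint stands for the part that bears it (a point fixed in the world has none). Each returns a list of dicts, best first, with "score" (0 to 1); they miss things now and then, are a little off and sometimes report something else, mostly with a low value. They report only what shows in the picture. A call takes as long as a camera call.
- ctrl.find_in(camera, query): "uv" ([column, row] in pixels, amid what is visible of it).
The state is a dict: "time": time; "qpos": joint angles; "dq": joint speeds; "joint_efforts": joint torques, N m; "eef_pos": TCP position; "tcp_rot": TCP orientation; "contact_force": force on the tool from outside, world axes, zero at the start; "wrist_torque": the same for the moment, N m; "opening": opening from 0.0 (shut) to 1.0 (fully open); "finger_force": force on a finger pad.
Only numpy, scipy, OpenCV 4.12 (cv2) and the standard library are available. Lean on these libraries where they do the work, as an engineer would, in place of code of your own. Each camera call takes 0.05 s, during which the arm holds its last target. There are 200 camera calls.

## Working session

There is one attempt and no reset: what is moved stays moved. The work goes in short steps, Python scripts to look and compute and a tool call to move; the robot and the scene stay as the last step left them, time stands still between calls to the robot, and variables do not carry over. Pictures are saved under pics/ and viewed, at most 10 in all, crops included, and the job is handed in when it is done.

Besides the shell and the picture viewer there is one more tool, called after "Call:" by a JSON object that holds its "api" and its "payload", one argument or row to a line. carry_out: Moves the arm, as the interface text tells. Its arguments: {"type":"object","properties":{"deltas":{"type":"array"},"grip":{"type":"number"},"grip_force":{"type":"number"}},"required":["deltas"]}

```bash
ls; mkdir -p pics; cat > h.py <<'E'
import numpy as np, cv2
from plant import ctrl
from scipy.spatial.transform import Rotation as R
def cloud(n):
    rgb,d=ctrl.read_camera(n); m=ctrl.camera_model(n); K=np.array(m["intrinsics"]);T=np.array(m["extrinsics"])
    v,u=np.mgrid[:d.shape[0],:d.shape[1]]
    P=np.stack([(u-K[0,2])/K[0,0]*d,(v-K[1,2])/K[1,1]*d,d],-1)
    W=(P-T[:3,3])@T[:3,:3]; W[d==0]=np.nan
    return rgb,W
def st():
    s=ctrl.get_state(); return s
E
python3 - <<'E'
from h import *
s=st(); print({k:np.round(v,3).tolist() for k,v in s.items()})
ims=[]
for c in ("top","side"):
    rgb,W=cloud(c); cv2.imwrite(f"pics/{c}0.png",rgb[...,::-1]); np.save(f"{c}0.npy",W)
    for q in ["plate","holder","land","fence","end_stop","clip_hinge","clip_grip","clip","loupe","putty_tin","vial_1"]:
        for r in ctrl.find_in(c,q)[:2]:
            u,v=map(int,np.round(r["uv"])); print(c,q,r["score"],(u,v),np.round(np.nanmedian(W[v-1:v+2,u-1:u+2].reshape(-1,3),0),3))
E
```

```text
pics
{'time': 0.0, 'qpos': [-1.299, 0.287, 1.578, 0.0, 1.279, -0.15], 'dq': [0.001, 0.002, 0.001, 0.002, -0.0, -0.0], 'joint_efforts': [0.0, -40.598, -29.262, -0.0, 0.006, -0.0], 'eef_pos': [0.276, -0.615, 0.23], 'tcp_rot': [0.978, 0.209, -0.0, -0.001], 'contact_force': [0.461, 0.513, -0.066], 'wrist_torque': [0.029, 0.03, 0.018], 'finger_force': 0.0, 'opening': 1.002}
top plate 0.69 (169, 228) [0.4   0.218 0.006]
top holder 0.69 (266, 213) [0.429 0.003 0.015]
top fence 0.41 (266, 197) [0.463 0.002 0.023]
top end_stop 0.5 (274, 208) [ 0.439 -0.015  0.021]
top clip_hinge 0.92 (265, 209) [0.438 0.005 0.015]
top clip_grip 0.56 (254, 200) [0.455 0.027 0.04 ]
top clip 0.69 (259, 200) [0.454 0.016 0.04 ]
top loupe 0.68 (365, 221) [ 0.406 -0.207  0.037]
top putty_tin 0.8 (186, 171) [0.524 0.178 0.022]
top putty_tin 0.18 (266, 209) [0.437 0.003 0.016]
top vial_1 0.6 (410, 238) [ 0.368 -0.295  0.054]
top vial_1 0.5 (383, 245) [ 0.355 -0.24   0.052]
side plate 0.65 (265, 189) [0.404 0.204 0.005]
side plate 0.63 (231, 278) [ 0.369 -0.307  0.039]
side holder 0.68 (274, 221) [ 0.442 -0.079  0.043]
side holder 0.57 (271, 213) [ 0.433 -0.037  0.042]
side land 0.72 (273, 219) [ 0.44  -0.073  0.045]
side clip_grip 0.71 (272, 202) [0.43  0.085 0.015]
side clip 0.65 (278, 208) [0.447 0.045 0.015]
side loupe 0.56 (256, 260) [ 0.411 -0.235  0.034]
side putty_tin 0.47 (302, 190) [0.513 0.163 0.017]
side vial_1 0.52 (232, 278) [ 0.372 -0.307  0.039]
side vial_1 0.45 (232, 261) [ 0.367 -0.261  0.047]
```

```bash
python3 - <<'E'
import cv2,numpy as np
t=cv2.imread("pics/top0.png")[150:280,130:440]; s=cv2.imread("pics/side0.png")[150:310,180:360]
t=cv2.resize(t,None,fx=2.5,fy=2.5,interpolation=cv2.INTER_CUBIC)
print(t.shape)
cv2.imwrite("pics/t1.png",t)
# height-map orthographic from top cloud
W=np.load("top0.npy"); m=(W[...,0]>.33)&(W[...,0]<.55)&(W[...,1]>-.15)&(W[...,1]<.15)
P=W[m]
for lo,hi in((.005,.011),(.012,.019),(.019,.03),(.03,.036),(.036,.05),(.05,.09)):
    Q=P[(P[:,2]>lo)&(P[:,2]<hi)]; print(lo,hi,len(Q), Q.min(0).round(3) if len(Q) else'',Q.max(0).round(3) if len(Q) else '')
Q=P[(P[:,2]>.005)&(P[:,2]<.06)][:,:2].astype(np.float32)
print(cv2.minAreaRect(Q))
m=(W[...,0]>.33)&(W[...,0]<.5)&(W[...,1]>.15)&(W[...,1]<.3)&(W[...,2]>.003)&(W[...,2]<.012)
Q=W[m][:,:2].astype(np.float32); print(len(Q),cv2.minAreaRect(Q),Q.mean(0),np.median(W[m][:,2]))
E
```

```text
(325, 775, 3)
0.005 0.011 1737 [ 0.37  -0.148  0.005] [0.504 0.105 0.011]
0.012 0.019 792 [ 0.385 -0.093  0.012] [0.485 0.099 0.019]
0.019 0.03 107 [ 0.408 -0.086  0.019] [0.469 0.085 0.03 ]
0.03 0.036 45 [ 0.398 -0.081  0.031] [0.454 0.073 0.036]
0.036 0.05 606 [ 0.4   -0.085  0.036] [0.475 0.074 0.05 ]
0.05 0.09 50 [ 0.41  -0.066  0.05 ] [ 0.448 -0.035  0.056]
((0.438690721988678, -0.021667033433914185), (0.2547954320907593, 0.1266804337501526), 87.3856201171875)
841 ((0.4158059060573578, 0.22807180881500244), (0.1453225463628769, 0.16642975807189941), 89.13631439208984) [0.4041619  0.21890053] 0.005536135992785997
```

View pics/t1.png

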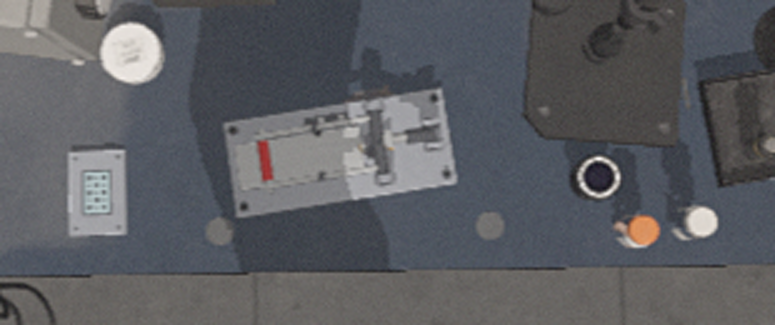

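View pics/side0.png

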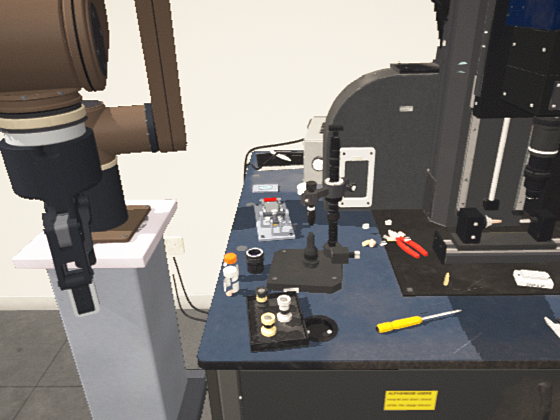

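The top crop shows the plate at about (97,193), the holder from (225,120) to (455,185) turned roughly 9°, and the red bar at (265,160). The clip is shut. The loupe and vials are well to the right and the tin is at the upper left. Next I'll fit the poses.

```bash
cat >> h.py <<'E'
def blobrect(W,cx,cy,r,lo,hi):
    m=(abs(W[...,0]-cx)<r)&(abs(W[...,1]-cy)<r)&(W[...,2]>lo)&(W[...,2]<hi)
    m=cv2.morphologyEx(m.astype(np.uint8),cv2.MORPH_OPEN,np.ones((3,3)))
    n,l,s,_=cv2.connectedComponentsWithStats(m); k=1+np.argmax(s[1:,4]); q=W[l==k]
    return cv2.minAreaRect(q[:,:2].astype(np.float32)),q
E
python3 - <<'E'
from h import *
W=np.load("top0.npy"); rgb=cv2.imread("pics/top0.png").astype(int)
r,q=blobrect(W,.43,.0,.13,.0045,.06); print("holder",r,len(q))
r,q=blobrect(W,.40,.218,.06,.0035,.012); print("plate",r,len(q),np.median(q[:,2]))
red=(rgb[...,2]>120)&(rgb[...,1]<70)&(abs(W[...,1])<.15)&(abs(W[...,0]-.43)<.1); q=W[red]; print("red",len(q),q.mean(0),cv2.minAreaRect(q[:,:2].astype(np.float32)))
# base edge line fits
for n in("top",):
    m=(W[...,0]>.33)&(W[...,0]<.55)&(abs(W[...,1])<.15)&(W[...,2]>.006)&(W[...,2]<.010)
    m=cv2.morphologyEx(m.astype(np.uint8),cv2.MORPH_OPEN,np.ones((3,3))); q=W[m>0]
    print("base",cv2.minAreaRect(q[:,:2].astype(np.float32)),q.mean(0))
for z0,z1 in((.0135,.018),(.019,.026),(.036,.05),(.05,.09)):
    m=(W[...,0]>.37)&(W[...,0]<.51)&(abs(W[...,1])<.11)&(W[...,2]>z0)&(W[...,2]<z1); q=W[m]; print(z0,len(q),cv2.minAreaRect(q[:,:2].astype(np.float32)))
E
```

```text
holder ((0.4348894953727722, 0.0034434422850608826), (0.08605194091796875, 0.19568070769309998), 8.090801239013672) 3377
plate ((0.40367573499679565, 0.2175951600074768), (0.049802716821432114, 0.07323330640792847), 89.8086166381836) 566 0.005827781077329986
red 49 [0.425803   0.06651649 0.03791054] ((0.42596685886383057, 0.06657640635967255), (0.031476933509111404, 0.006542623043060303), 8.64388656616211)
base ((0.4339276850223541, 0.00418621301651001), (0.0852336585521698, 0.19425751268863678), 8.804813385009766) [ 0.43131036 -0.00802091  0.00781753]
0.0135 660 ((0.42796945571899414, 0.0031752213835716248), (0.0541883148252964, 0.17900893092155457), 6.4175801277160645)
0.019 87 ((0.4448261857032776, 0.0022395551204681396), (0.04696573317050934, 0.17152139544487), 9.070937156677246)
0.036 606 ((0.43842458724975586, -0.005765669047832489), (0.0710260197520256, 0.15885797142982483), 2.4766225814819336)
0.05 50 ((0.43443891406059265, -0.043653156608343124), (0.024904929101467133, 0.042302198708057404), 52.22631072998047)
```

```bash
python3 - <<'E'
from h import *
Ws=[np.load("top0.npy"),np.load("side0.npy")]
for W in Ws:
    P=W[~np.isnan(W[...,0])]
    print("cols y -.7..0.35 step .07; rows x")
    for x in np.arange(.25,.80,.05):
        row=[]
        for y in np.arange(-.7,.35,.07):
            q=P[(P[:,0]>=x)&(P[:,0]<x+.05)&(P[:,1]>=y)&(P[:,1]<y+.07),2]
            row.append(f"{q.max()*100:4.0f}" if len(q) else "   .")
        print(f"{x:.2f}"," ".join(row))
E
cat >> h.py <<'E'
A=np.radians(8.4); EX=np.array([np.sin(A),-np.cos(A),0]); EY=np.array([np.cos(A),np.sin(A),0]); EZ=np.array([0,0,1.])
O=np.array([.4400,-.0312,0])
def H(x,y,z): return O+EX*x+EY*y+EZ*z
def rot(head,tilt=0):   # tool y heading (deg), z down
    h=np.radians(head); y=np.array([np.cos(h),np.sin(h),0]); z=np.array([0,0,-1.]); return R.from_matrix(np.stack([np.cross(y,z),y,z],1))
def rows(path,pos=None,q=None):
    """path: list of (world pos, heading); deltas from measured pose or given commanded pose"""
    s=ctrl.get_state(); p0=np.array(s["eef_pos"]) if pos is None else np.array(pos); r0=R.from_quat(s["tcp_rot"]) if q is None else q
    for p,h in path:
        d=r0.inv().apply(np.array(p)-p0); w=(r0.inv()*rot(h)).as_rotvec()
        print(np.round(d,4).tolist(),np.round(w,3).tolist())
def show():
    s=ctrl.get_state(); p=np.array(s["eef_pos"]); r=R.from_quat(s["tcp_rot"]).as_matrix(); y=r[:,1]
    hp=[(p-O)@EX*1e3,(p-O)@EY*1e3,p[2]*1e3]
    print("t",round(s["time"],2),"p",p.round(4),"holder mm",np.round(hp,1),"head",round(float(np.degrees(np.arctan2(y[1],y[0]))),1),"z",r[:,2].round(3),"F",np.round(s["contact_force"],1),"open",round(s["opening"],3),"ff",s["finger_force"],"q",np.round(s["qpos"],2))
E
python3 - <<'E'
from h import *
show()
# waypoint list
rows([([.45,-.36,.25],-20+0),([.5,-.1,.25],40),([.43,.06,.2],98.4)])
E
```

```text
cols y -.7..0.35 step .07; rows x
0.25  -77  -77  -77  -77  -77  -77  -77  -77   69   67  -77  -77  -77  -77  -77
0.30  -77  -77  -77    0    0    0    4    0    0    0    0    0    0    0    0
0.35    .    .    .    0    0    6    6    4    1    1    3    1    1    1    5
0.40    .    .    .    5    5    5    4    5    5    6    4    4    1    1    9
0.45    .    .    .    5    6    2    2    2    5    5    4    4    2    1    9
0.50    .    .    .    2    2    2   20   19    0    0    1    0   10   15   15
0.55    .    .    .    1    1    2    5   30    0    0   28   28   28   15   16
0.60    .    .    .    1    2    0    0   18    1    0   33   32   32   16   16
0.65    .    .    .    0    2    1    1    3    3    3   34   35   35   16   16
0.70    .    .    .    0    1    1    1    2    2    3   35   35   35   15   15
0.75    .    .    .    1    1    3    5    5    2    1   28    .    .    6    7
cols y -.7..0.35 step .07; rows x
0.25   51   45   51   51    .    .    .    .   51   51    .    .    .    .    .
0.30   51   51   51    0    0    0    5    0    0    0    0    0    0   
[... 334 characters left out ...]
  .    .    .    0    0    2   18   29    0    0   27   27   27   15   15
0.60    .    .    .    0    2    0    4   18    1    0   32   32   32    .    .
0.65    .    .    .    0    2    1    1    3    3    3   34   34   34    .    .
0.70    .    .    .    0    1    1    1    2    3    3   36   36   36    .    .
0.75    .    .    .    0    1    3    5    5    2    1   36   36   36    .    .
t 1.2 p [ 0.2764 -0.6158  0.2313] holder mm [ 554.4 -247.3  231.3] head -65.8 z [ 0. -0. -1.] F [ 0.2  1.2 -0.2] open 1.004 ff 0.0 q [-1.3   0.29  1.58 -0.    1.28 -0.15]
[0.2631, -0.1623, -0.0187] [0.0, 0.0, -0.8]
[0.4152, -0.3791, -0.0187] [0.0, 0.0, -1.847]
[0.4169, -0.5537, 0.0313] [-0.0, 0.0, -2.866]
```

```bash
cat >> h.py <<'E'
def plan(ps,hs,n0,pos=None,head=None,z0=None):
    """split rows into calls of 5, each relative to commanded pose at its start"""
    p,h=np.array(pos),head
    for i in range(0,len(ps),5):
        r0=rot(h); out=[]
        for q,g in zip(ps[i:i+5],hs[i:i+5]):
            d=r0.inv().apply(np.array(q)-p); out+=np.round(d,3).tolist()+[0,0,round(np.radians(h-g),3)]
        print(out, "end",np.round(ps[min(i+4,len(ps)-1)],4),hs[min(i+4,len(ps)-1)])
        p,h=np.array(ps[min(i+4,len(ps)-1)]),hs[min(i+4,len(ps)-1)]
E
python3 - <<'E'
from h import *
t=H(-98,0,0)/1; t=H(-.098,0,.1); r1,th1=np.hypot(t[0],t[1]),np.degrees(np.arctan2(t[1],t[0])); print(t,r1,th1)
ps=[];hs=[]
for k in range(1,17):
    th=-65.9+(th1+65.9)*k/16; r=max(.675-.036*k,.45) if k<14 else r1+(16-k)*.006; z=.231 if k<13 else .231-.1*(k-12)/4
    ps.append([r*np.cos(np.radians(th)),r*np.sin(np.radians(th)),z]); hs.append(-65.8+(98.4+65.8)*k/16)
plan(ps,hs,0,[.2764,-.6158,.2313],-65.8)
E
```

```text
[0.42568386 0.06574869 0.1       ] 0.4307315189839749 8.780195805540595
[0.051, -0.038, 0.0, 0, 0, np.float64(-0.179), 0.097, -0.08, 0.0, 0, 0, np.float64(-0.358), 0.137, -0.125, 0.0, 0, 0, np.float64(-0.537), 0.169, -0.172, 0.0, 0, 0, np.float64(-0.716), 0.196, -0.22, 0.0, 0, 0, np.float64(-0.896)] end [ 0.3646 -0.3348  0.231 ] -14.487499999999997
[0.051, -0.016, 0.0, 0, 0, np.float64(-0.179), 0.088, -0.011, 0.0, 0, 0, np.float64(-0.358), 0.124, -0.0, 0.0, 0, 0, np.float64(-0.537), 0.159, 0.007, 0.0, 0, 0, np.float64(-0.716), 0.196, 0.012, 0.0, 0, 0, np.float64(-0.896)] end [ 0.4249 -0.1482  0.231 ] 36.825
[0.022, 0.03, 0.0, 0, 0, np.float64(-0.179), 0.046, 0.057, 0.0, 0, 0, np.float64(-0.358), 0.072, 0.083, 0.025, 0, 0, np.float64(-0.537), 0.105, 0.1, 0.05, 0, 0, np.float64(-0.716), 0.137, 0.116, 0.075, 0, 0, np.float64(-0.896)] end [0.4356 0.0313 0.156 ] 88.1375
[0.011, 0.034, 0.025, 0, 0, np.float64(-0.179)] end [0.4257 0.0657 0.131 ] 98.39999999999999
```

Call:
{"api": "carry_out", "payload": {
  "deltas": [0.051,-0.038,0,0,0,-0.179,0.097,-0.08,0,0,0,-0.358,0.137,-0.125,0,0,0,-0.537,0.169,-0.172,0,0,0,-0.716,0.196,-0.22,0,0,0,-0.896],
  "grip": 45,
  "grip_force": 40
}}

```text
time: 1.82
eef_pos: [0.3655, -0.333, 0.2315]
tcp_rot: [0.789, 0.615, 0.0, 0.0]
contact_force: [1.0, -0.4, 0.6]
opening: 0.449
finger_force: 0.0
```

Call:
{"api": "carry_out", "payload": {
  "deltas": [0.051,-0.016,0,0,0,-0.179,0.088,-0.011,0,0,0,-0.358,0.124,0,0,0,0,-0.537,0.159,0.007,0,0,0,-0.716,0.196,0.012,0,0,0,-0.896]
}}

```text
time: 2.45
eef_pos: [0.4263, -0.1471, 0.2317]
tcp_rot: [0.445, 0.896, -0.0, 0.0]
contact_force: [-0.5, 0.4, 0.4]
opening: 0.451
finger_force: 0.0
```

Call:
{"api": "carry_out", "payload": {
  "deltas": [0.022,0.03,0,0,0,-0.179,0.046,0.057,0,0,0,-0.358,0.072,0.083,0.025,0,0,-0.537,0.105,0.1,0.05,0,0,-0.716,0.137,0.116,0.075,0,0,-0.896]
}}

```text
time: 3.08
eef_pos: [0.4364, 0.0323, 0.156]
tcp_rot: [0.013, 1.0, -0.0, 0.001]
contact_force: [-0.3, 0.2, 0.2]
opening: 0.454
finger_force: 0.0
```

Call:
{"api": "carry_out", "payload": {
  "deltas": [0.011,0.034,0.025,0,0,-0.179,0.011,0.034,0.025,0,0,-0.179,0.011,0.034,0.025,0,0,-0.179]
}}

```text
time: 3.45
eef_pos: [0.4274, 0.0651, 0.1322]
tcp_rot: [-0.073, 0.997, -0.0, 0.001]
contact_force: [0.1, 0.6, 0.2]
opening: 0.449
finger_force: 0.0
```

```bash
python3 - <<'E'
from h import *
show()
rgb,W=cloud("top"); rgb2,W2=cloud("side")
a=cv2.resize(rgb[160:260,210:310],(500,500),interpolation=cv2.INTER_CUBIC);b=cv2.resize(rgb2[150:250,220:320],(500,500),interpolation=cv2.INTER_CUBIC)
cv2.imwrite("pics/a.png",cv2.resize(np.hstack([a,b])[...,::-1],(800,400)))
rows([(H(-.098,0,.022),98.4)])
E
```

```text
t 3.45 p [0.4274 0.0651 0.1322] holder mm [-97.1   1.6 132.2] head 98.4 z [ 0.002 -0.    -1.   ] F [0.1 0.6 0.2] open 0.449 ff 0.0 q [-0.08 -0.16  2.24 -0.    1.06 -1.8 ]
[0.0023, 0.0016, 0.1107] [-0.001, 0.003, -0.001]
```

View pics/a.png

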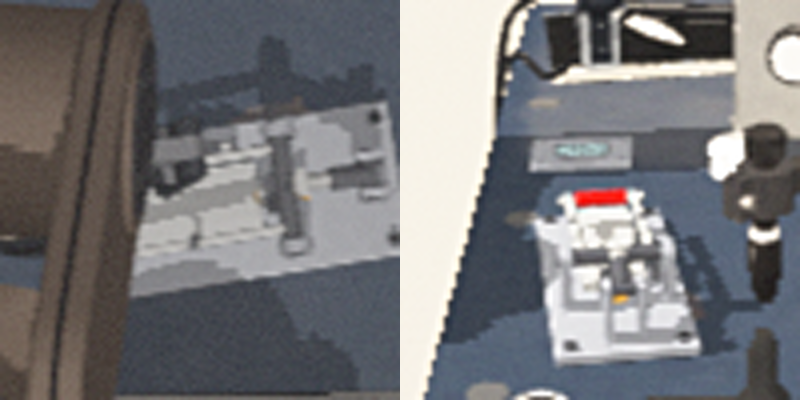

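```bash
python3 - <<'E'
from h import *
for n in ("side","top"):
    m=ctrl.camera_model(n);K=np.array(m["intrinsics"]);T=np.array(m["extrinsics"])
    for nm,p in(("tcp",[.4274,.0651,.1322]),("bar",H(-.098,0,.039)),("hinge",H(0,0,.04)),("barL",H(-.098,-.017,.039)),("barR",H(-.098,.017,.039))):
        c=T[:3,:3]@np.array(p)+T[:3,3]; print(n,nm,(K@c/c[2])[:2].round(1))
    print("cam",(-T[:3,:3].T@T[:3,3]).round(2))
im,W=cloud("side")
red=(im[...,0]>150)&(im[...,1]<70)&(im[...,2]<70); v,u=np.nonzero(red[150:250,220:320]); v+=150;u+=220; print(u.min(),u.max(),u.mean(),v.mean(),np.nanmean(W[v,u],0))
E
```

```text
side tcp [269. 164.]
side bar [269.8 197.3]
side hinge [273.8 212.9]
side barL [263.4 197.7]
side barR [276.2 196.8]
cam [ 0.49 -0.98  0.5 ]
top tcp [229.8 208.6]
top bar [235.8 214. ]
top hinge [281.4 206.4]
top barL [237.  221.8]
top barR [234.6 206.1]
cam [ 0.35 -0.04  0.89]
264 275 269.65714285714284 199.0 [0.42542501 0.06120041 0.03598322]
```

Call:
{"api": "carry_out", "payload": {
  "deltas": [0,0,0.05,0,0,0,0,0,0.085,0,0,0,0,0,0.1,0,0,0,0,0,0.108,0,0,0,0,0,0.108,0,0,0]
}}

```text
time: 4.22
eef_pos: [0.4274, 0.0652, 0.024]
tcp_rot: [-0.073, 0.997, -0.0, 0.001]
contact_force: [-0.5, 0.4, 0.7]
opening: 0.45
finger_force: 0.0
```

```bash
python3 - <<'E'
from h import *
show(); rows([(H(-.098,0,.022),98.4)])
E
```

```text
t 4.22 p [0.4274 0.0652 0.024 ] holder mm [-97.2   1.6  24. ] head 98.4 z [ 0.001 -0.    -1.   ] F [-0.5  0.4  0.7] open 0.45 ff 0.0 q [-0.08  0.04  2.29 -0.    0.81 -1.8 ]
[0.0016, 0.0008, 0.002] [-0.0, 0.001, 0.0]
```

Call:
{"api": "carry_out", "payload": {
  "deltas": [0.001,0.001,0.002,0,0,0,0.001,0.001,0.002,0,0,0,0.001,0.001,0.002,0,0,0,0.001,0.001,0.002,0,0,0],
  "grip": 0,
  "grip_force": 30
}}

```text
time: 4.72
eef_pos: [0.4261, 0.0664, 0.0221]
tcp_rot: [-0.073, 0.997, 0.0, 0.001]
contact_force: [-0.1, 0.5, 4.8]
opening: 0.1
finger_force: 29.5
```

```bash
python3 - <<'E'
from h import *
show()
s=ctrl.get_state();p=np.array(s["eef_pos"])
# arc about hinge: bar offset relative to now
ps=[]
hs=[]
a0=-.06
for k in range(1,26):
    a=min(k*.08,1.9) 
    # angle 0: bar at (-98,-6)
    c,sn=np.cos(a),np.sin(a); bx,bz=-98*c+6*-sn*-1, -6*c+98*sn
    b0=np.array([-98,-6]); d=np.array([-98*c-6*sn*1, -6*c+98*sn])
    d=np.array([-98*c+(-6)*sn, 98*sn+(-6)*c])
    q=p+EX*(d[0]-b0[0])/1e3+EZ*(d[1]-b0[1])/1e3; ps.append(q)
    hs.append(98.4)
plan(ps,hs,0,p,98.4)
E
```

```text
t 4.72 p [0.4261 0.0664 0.0221] holder mm [-98.6   0.5  22.1] head 98.4 z [ 0.001  0.    -1.   ] F [-0.1  0.5  4.8] open 0.1 ff 29.52463835477829 q [-0.08  0.05  2.29  0.    0.8  -1.8 ]
[-0.0, 0.0, -0.008, 0, 0, np.float64(0.0), -0.0, -0.0, -0.016, 0, 0, np.float64(0.0), -0.0, -0.001, -0.023, 0, 0, np.float64(0.0), 0.0, -0.003, -0.031, 0, 0, np.float64(0.0), 0.0, -0.005, -0.039, 0, 0, np.float64(0.0)] end [0.4268 0.0611 0.0607] 98.4
[-0.0, -0.003, -0.007, 0, 0, np.float64(0.0), 0.0, -0.006, -0.014, 0, 0, np.float64(0.0), -0.0, -0.01, -0.021, 0, 0, np.float64(0.0), 0.0, -0.015, -0.027, 0, 0, np.float64(0.0), -0.0, -0.02, -0.033, 0, 0, np.float64(0.0)] end [0.4298 0.0413 0.0942] 98.4
[0.0, -0.006, -0.006, 0, 0, np.float64(0.0), 0.0, -0.011, -0.011, 0, 0, np.float64(0.0), 0.0, -0.018, -0.015, 0, 0, np.float64(0.0), 0.0, -0.024, -0.019, 0, 0, np.float64(0.0), 0.0, -0.031, -0.023, 0, 0, np.float64(0.0)] end [0.4344 0.0101 0.1172] 98.4
[0.0, -0.007, -0.003, 0, 0, np.float64(0.0), 0.0, -0.015, -0.005, 0, 0, np.float64(0.0), -0.0, -0.022, -0.007, 0, 0, np.float64(0.0), 0.0, -0.03, -0.008, 0, 0, np.float64(0.0), 0.0, -0.038, -0.009, 0, 0, np.float64(0.0)] end [ 0.4399 -0.0274  0.1262] 98.4
[-0.0, -0.008, 0.0, 0, 0, np.float64(0.0), 0.0, -0.016, 0.001, 0, 0, np.float64(0.0), -0.0, -0.023, 0.002, 0, 0, np.float64(0.0), 0.0, -0.029, 0.003, 0, 0, np.float64(0.0), 0.0, -0.029, 0.003, 0, 0, np.float64(0.0)] end [ 0.4442 -0.0563  0.1227] 98.4
```

Call:
{"api": "carry_out", "payload": {
  "deltas": [0,0,-0.008,0,0,0,0,0,-0.016,0,0,0,0,-0.001,-0.023,0,0,0,0,-0.003,-0.031,0,0,0,0,-0.005,-0.039,0,0,0]
}}

```text
time: 5.35
eef_pos: [0.4265, 0.0618, 0.0604]
tcp_rot: [-0.073, 0.997, 0.001, 0.001]
contact_force: [4.5, 2.6, -6.6]
opening: 0.103
finger_force: 29.1
```

Call:
{"api": "carry_out", "payload": {
  "deltas": [0,-0.003,-0.007,0,0,0,0,-0.006,-0.014,0,0,0,0,-0.01,-0.021,0,0,0,0,-0.015,-0.027,0,0,0,0,-0.02,-0.033,0,0,0]
}}

```text
time: 5.98
eef_pos: [0.4292, 0.0438, 0.0945]
tcp_rot: [-0.072, 0.997, 0.003, 0.0]
contact_force: [0.1, 8.7, 3.3]
opening: 0.101
finger_force: 29.4
```

Call:
{"api": "carry_out", "payload": {
  "deltas": [0,-0.006,-0.006,0,0,0,0,-0.011,-0.011,0,0,0,0,-0.018,-0.015,0,0,0,0,-0.024,-0.019,0,0,0,0,-0.031,-0.023,0,0,0]
}}

```text
time: 6.6
eef_pos: [0.434, 0.0114, 0.1192]
tcp_rot: [-0.074, 0.997, 0.001, -0.0]
contact_force: [-3.2, 3.1, 9.2]
opening: 0.103
finger_force: 30.4
```

Call:
{"api": "carry_out", "payload": {
  "deltas": [0,-0.007,-0.003,0,0,0,0,-0.015,-0.005,0,0,0,0,-0.022,-0.007,0,0,0,0,-0.03,-0.008,0,0,0,0,-0.038,-0.009,0,0,0]
}}

```text
time: 7.22
eef_pos: [0.4395, -0.0282, 0.1267]
tcp_rot: [-0.074, 0.997, -0.001, 0.0]
contact_force: [0.3, -2.9, 2.6]
opening: 0.101
finger_force: 31.1
```

```bash
python3 - <<'E'
from h import *
show()
rgb2,W2=cloud("side")
cv2.imwrite("pics/b.png",cv2.resize(rgb2[100:250,200:350],(600,600),interpolation=cv2.INTER_CUBIC)[...,::-1])
E
```

```text
t 7.22 p [ 0.4395 -0.0282  0.1267] holder mm [ -3.1  -0.  126.7] head 98.5 z [ 0.001 -0.003 -1.   ] F [ 0.3 -2.9  2.6] open 0.101 ff 31.078872084617615 q [-0.29 -0.13  2.22 -0.    1.05 -2.01]
```

View pics/b.png

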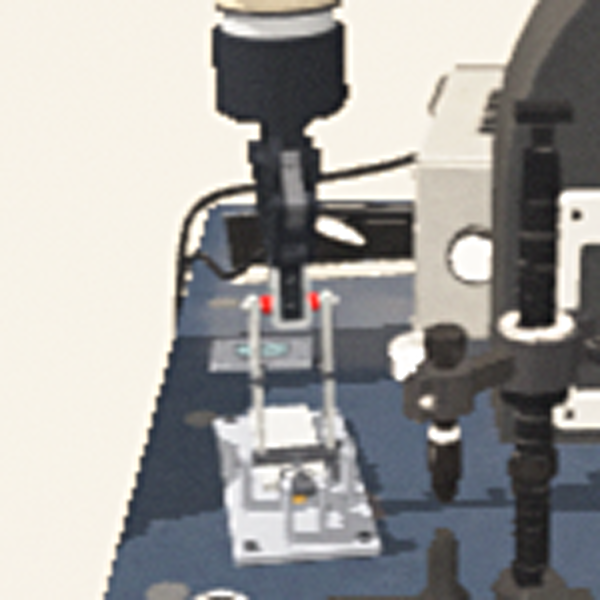

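The clip is nearly upright, with the red bar between the pads at picture (288,302). I'll take it to the open end, then release.

Call:
{"api": "carry_out", "payload": {
  "deltas": [0,-0.008,0,0,0,0,0,-0.016,0.001,0,0,0,0,-0.023,0.002,0,0,0,0,-0.025,0.0025,0,0,0,0,-0.025,0.0025,0,0,0]
}}

```text
time: 7.9
eef_pos: [0.443, -0.0516, 0.123]
tcp_rot: [-0.073, 0.997, 0.0, -0.0]
contact_force: [-2.4, -3.3, 6.3]
opening: 0.105
finger_force: 32.2
```

Call:
{"api": "carry_out", "payload": {
  "deltas": [0,0,0,0,0,0,0,0,0,0,0,0,0,0,0,0,0,0],
  "grip": 40
}}

```text
time: 8.28
eef_pos: [0.4424, -0.0509, 0.1221]
tcp_rot: [-0.074, 0.997, 0.001, -0.001]
contact_force: [0.5, -0.3, -0.3]
opening: 0.395
finger_force: 0.0
```

```bash
python3 - <<'E'
from h import *
show()
im,W=cloud("side")
red=(im[...,0]>150)&(im[...,1]<70)&(im[...,2]<70); v,u=np.nonzero(red[100:250,220:320]); v+=100;u+=220; q=np.nanmedian(W[v,u],0); print(len(u),u.mean(),v.mean(),q,"holder",(q-O)@EX,(q-O)@EY)
E
```

```text
t 8.28 p [ 0.4424 -0.0509  0.1221] holder mm [ 19.8  -0.5 122.1] head 98.4 z [-0.001  0.001 -1.   ] F [ 0.5 -0.3 -0.3] open 0.395 ff 0.0 q [-0.34 -0.11  2.21  0.    1.04 -2.06]
7 270.85714285714283 180.71428571428572 [ 0.42892742 -0.05719631  0.13511921] holder 0.024099912587477443 -0.014751414864948681
```

```bash
python3 - <<'E'
from h import *
c=[.4424,-.0509,.1221]
ps=[[.4424,-.0509,.18],[.45,-.01,.19],[.45,.05,.19],[.44,.11,.18],[.41,.165,.14],[.3817,.2176,.10],[.3817,.2176,.06],[.3817,.2176,.03],[.3817,.2176,.02]]
plan(ps,[98.4,98.4,96,94,92,90,90,90,90],0,c,98.4)
E
```

```text
[0.0, 0.0, -0.058, 0, 0, np.float64(0.0), -0.013, 0.039, -0.068, 0, 0, np.float64(0.0), -0.022, 0.099, -0.068, 0, 0, np.float64(0.042), -0.021, 0.16, -0.058, 0, 0, np.float64(0.077), 0.001, 0.218, -0.018, 0, 0, np.float64(0.112)] end [0.41  0.165 0.14 ] 92
[0.026, 0.054, 0.04, 0, 0, np.float64(0.035), 0.026, 0.054, 0.08, 0, 0, np.float64(0.035), 0.026, 0.054, 0.11, 0, 0, np.float64(0.035), 0.026, 0.054, 0.12, 0, 0, np.float64(0.035)] end [0.3817 0.2176 0.02  ] 90
```

Call:
{"api": "carry_out", "payload": {
  "deltas": [0,0,-0.058,0,0,0,-0.013,0.039,-0.068,0,0,0,-0.022,0.099,-0.068,0,0,0.042,-0.021,0.16,-0.058,0,0,0.077,0.001,0.218,-0.018,0,0,0.112]
}}

```text
time: 8.95
eef_pos: [0.4162, 0.1582, 0.1488]
tcp_rot: [-0.017, 1.0, 0.001, 0.003]
contact_force: [0.3, 0.2, 0.3]
opening: 0.397
finger_force: 0.0
```

Call:
{"api": "carry_out", "payload": {
  "deltas": [0.026,0.054,0.04,0,0,0.035,0.026,0.054,0.08,0,0,0.035,0.026,0.054,0.11,0,0,0.035,0.026,0.054,0.115,0,0,0.035,0.026,0.054,0.115,0,0,0.035],
  "grip": 74
}}

```text
time: 9.57
eef_pos: [0.3872, 0.2089, 0.0325]
tcp_rot: [0.0, 1.0, 0.0, 0.0]
contact_force: [1.1, -0.2, 0.8]
opening: 0.74
finger_force: 0.0
```

```bash
python3 - <<'E'
from h import *
show()
rgb,W=cloud("side")
m=ctrl.camera_model("side")
cv2.imwrite("pics/c.png",cv2.resize(rgb[110:230,220:340],(600,600),interpolation=cv2.INTER_CUBIC)[...,::-1])
rows([([.3817,.2176,.012],90)])
im=rgb; red=(im[...,0]>150)&(im[...,1]<70)&(im[...,2]<70); v,u=np.nonzero(red[100:250,220:320]); print(len(u),u.mean()+220,v.mean()+100)
E
```

```text
t 9.57 p [0.3872 0.2089 0.0325] holder mm [-245.2  -17.2   32.5] head 90.0 z [ 0.  0. -1.] F [ 1.1 -0.2  0.8] open 0.74 ff 0.0 q [ 0.26  0.04  2.27  0.    0.83 -1.31]
[0.0062, 0.0086, 0.0211] [0.001, 0.002, -0.0]
53 273.1320754716981 180.20754716981133
```

View pics/c.png

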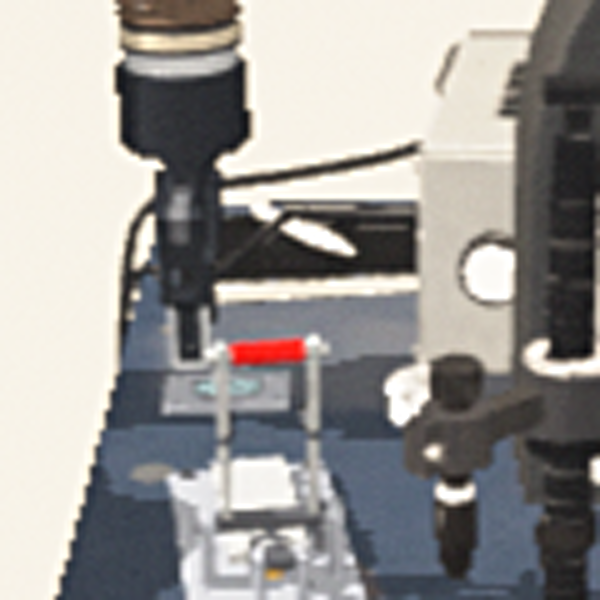

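The clip stays open by itself, with the red bar at (265,352) and its arms upright. The gripper is above the plate's near end at (190,350).

Call:
{"api": "carry_out", "payload": {
  "deltas": [0.006,0.0085,0.01,0,0,0,0.006,0.0085,0.018,0,0,0,0.006,0.0085,0.02,0,0,0,0.006,0.0085,0.02,0,0,0]
}}

```text
time: 10.12
eef_pos: [0.3806, 0.2172, 0.0118]
tcp_rot: [-0.0, 1.0, -0.0, -0.0]
contact_force: [-0.3, -0.5, -0.6]
opening: 0.735
finger_force: 0.0
```

Call:
{"api": "carry_out", "payload": {
  "deltas": [0,0,0.002,0,0,0,0,0,0.004,0,0,0,0,0,0.006,0,0,0,0,0,0.007,0,0,0,0,0,0.007,0,0,0]
}}

```text
time: 10.75
eef_pos: [0.3806, 0.2173, 0.0048]
tcp_rot: [-0.0, 1.0, -0.0, -0.0]
contact_force: [-0.1, -0.2, -0.2]
opening: 0.74
finger_force: 0.0
```

```bash
python3 - <<'E'
from h import *
show();rows([([.3817,.2176,.004],90)])
E
```

```text
t 10.75 p [0.3806 0.2173 0.0048] holder mm [-254.5  -22.4    4.8] head 90.0 z [-0. -0. -1.] F [-0.1 -0.2 -0.2] open 0.74 ff 0.0 q [ 0.29  0.1   2.27  0.    0.77 -1.28]
[-0.0011, 0.0003, 0.0008] [-0.0, -0.0, 0.0]
```

Call:
{"api": "carry_out", "payload": {
  "deltas": [0,0,0.001,0,0,0,0,0,0.002,0,0,0,0,0,0.003,0,0,0,0,0,0.003,0,0,0]
}}

```text
time: 11.25
eef_pos: [0.3806, 0.2173, 0.0019]
tcp_rot: [-0.0, 1.0, -0.0, -0.0]
contact_force: [0.4, -0.0, -0.0]
opening: 0.744
finger_force: 0.0
```

Call:
{"api": "carry_out", "payload": {
  "deltas": [0,0,0.001,0,0,0,0,0,0.001,0,0,0,0,0,0.002,0,0,0,0,0,0.002,0,0,0]
}}

```text
time: 11.75
eef_pos: [0.3806, 0.2173, -0.0001]
tcp_rot: [-0.0, 1.0, -0.0, -0.0]
contact_force: [-0.2, 0.3, 0.2]
opening: 0.738
finger_force: 0.0
```

Call:
{"api": "carry_out", "payload": {
  "deltas": [0.001,0,0.0005,0,0,0,0.001,0,0.001,0,0,0,0.001,0,0.001,0,0,0],
  "grip": 64
}}

```text
time: 12.12
eef_pos: [0.3796, 0.2173, -0.0011]
tcp_rot: [-0.0, 1.0, -0.0, -0.0]
contact_force: [-0.2, 0.5, 0.7]
opening: 0.638
finger_force: 0.0
```

Call:
{"api": "carry_out", "payload": {
  "deltas": [0,0,0.0005,0,0,0,0,0,0.0005,0,0,0,0,0,0.0005,0,0,0,0,0,0.0005,0,0,0],
  "grip": 40,
  "grip_force": 25
}}

```text
time: 12.62
eef_pos: [0.3798, 0.2174, -0.0009]
tcp_rot: [-0.0, 1.0, -0.0, -0.0]
contact_force: [-2.4, -0.6, 5.0]
opening: 0.573
finger_force: 24.9
```

```bash
python3 - <<'E'
from h import *
show()
E
```

```text
t 12.62 p [ 0.3798  0.2174 -0.0009] holder mm [-254.7  -23.2   -0.9] head 90.0 z [-0. -0. -1.] F [-2.4 -0.6  5. ] open 0.573 ff 24.89770531654358 q [ 0.29  0.11  2.28  0.    0.75 -1.28]
```

```bash
python3 - <<'E'
from h import *
c=np.array([.3798,.2174,-.0009]); t=H(-.146,-.0015,.06); print(t)
ps=[c+[0,0,.02],c+[0,0,.06]];hs=[90,90]
a=c+[0,0,.06]
for k in range(1,9):
    q=a+(t-a)*k/8; q[:2]*=1+.03*np.sin(np.pi*k/8); ps.append(q); hs.append(90-81.6*k/8)
plan(ps,hs,0,c,90)
E
```

```text
[0.41718797 0.11301464 0.06      ]
[0.0, 0.0, -0.02, 0, 0, np.float64(0.0), 0.0, 0.0, -0.06, 0, 0, np.float64(0.0), -0.009, -0.011, -0.06, 0, 0, np.float64(0.178), -0.018, -0.022, -0.06, 0, 0, np.float64(0.356), -0.025, -0.034, -0.06, 0, 0, np.float64(0.534)] end [0.4047 0.1832 0.0594] 59.400000000000006
[-0.012, -0.008, -0.0, 0, 0, np.float64(0.178), -0.022, -0.018, -0.0, 0, 0, np.float64(0.356), -0.031, -0.029, -0.0, 0, 0, np.float64(0.534), -0.039, -0.042, -0.0, 0, 0, np.float64(0.712), -0.046, -0.054, -0.001, 0, 0, np.float64(0.89)] end [0.4172 0.113  0.06  ] 8.400000000000006
```

Call:
{"api": "carry_out", "payload": {
  "deltas": [0,0,-0.02,0,0,0,0,0,-0.06,0,0,0,-0.009,-0.011,-0.06,0,0,0.178,-0.018,-0.022,-0.06,0,0,0.356,-0.025,-0.034,-0.06,0,0,0.534],
  "grip_force": 30
}}

```text
time: 13.25
eef_pos: [0.4049, 0.183, 0.0585]
tcp_rot: [0.266, 0.964, 0.0, 0.0]
contact_force: [-0.3, -0.6, -1.4]
opening: 0.569
finger_force: 31.2
```

Call:
{"api": "carry_out", "payload": {
  "deltas": [-0.012,-0.008,0,0,0,0.178,-0.022,-0.018,0,0,0,0.356,-0.031,-0.029,0,0,0,0.534,-0.039,-0.042,0,0,0,0.712,-0.046,-0.054,-0.001,0,0,0.89]
}}

```text
time: 13.88
eef_pos: [0.4165, 0.1129, 0.0592]
tcp_rot: [0.656, 0.755, -0.0, -0.0]
contact_force: [0.5, 0.4, -0.7]
opening: 0.571
finger_force: 31.2
```

```bash
python3 - <<'E'
from h import *
show()
rgb,W=cloud("side")
cv2.imwrite("pics/d.png",cv2.resize(rgb[120:240,200:340],(700,600),interpolation=cv2.INTER_CUBIC)[...,::-1])
rows([(H(-.146,-.0015,.025),8.4)])
rgb,W=cloud("top"); print(ctrl.find_in("top","plate")[:2])
print([ (r["uv"],r["score"]) for r in ctrl.find_in("side","plate")[:2]])
E
```

```text
t 13.88 p [0.4165 0.1129 0.0592] holder mm [-146.    -2.1   59.2] head 8.1 z [-0.001  0.    -1.   ] F [ 0.5  0.4 -0.7] open 0.571 ff 31.20623767375946 q [ 0.03 -0.03  2.28  0.    0.89 -0.11]
[0.001, 0.0007, 0.0343] [-0.001, 0.001, -0.01]
[{'uv': [232.6, 215.3], 'score': 0.6}]
[([270.4, 188.1], 0.74)]
```

View pics/d.png

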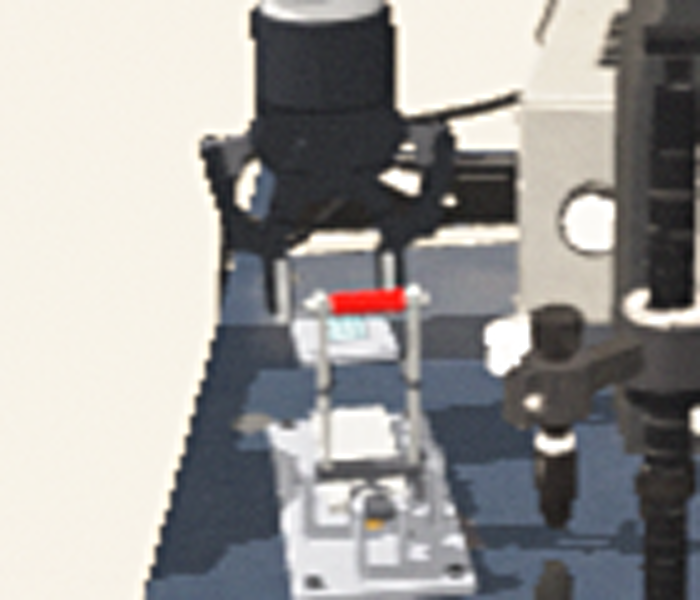

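The plate is held level across both fingers, with its front end at (345,345) ahead of the land. The clip is still open. Now I'll lower it onto the land.

Call:
{"api": "carry_out", "payload": {
  "deltas": [0.001,0.0005,0.02,0,0,-0.005,0.001,0.0005,0.035,0,0,-0.005,0.001,0.0005,0.039,0,0,-0.005,0.001,0.0005,0.04,0,0,-0.005,0.001,0.0005,0.04,0,0,-0.005]
}}

```text
time: 14.7
eef_pos: [0.4176, 0.1145, 0.0198]
tcp_rot: [0.651, 0.759, 0.0, 0.0]
contact_force: [-0.0, 0.2, -0.5]
opening: 0.571
finger_force: 31.2
```

```bash
python3 - <<'E'
from h import *
show()
rgb,W=cloud("top")
np.save("w.npy",W)
hx=(W-O)@EX*1e3; hy=(W-O)@EY*1e3; z=W[...,2]*1e3
m=(abs(hy)<30)&(hx>-190)&(hx<-60)&(z>17)&(z<34)
for a in range(-150,-60,10):
    k=m&(hx>a)&(hx<a+10); print(a,k.sum(),np.nanmedian(z[k]).round(1) if k.sum() else '',np.round([hy[k].min(),hy[k].max()],1) if k.sum() else '')
k=m&(hx>-130)&(hx<-80)&(z>19);print(hx[k].max() if k.sum() else '')
land=(abs(hy)<15)&(hx>-75)&(hx<-30)&(z<20)&(z>10);print("land z",np.median(z[land]),land.sum())
E
```

```text
t 14.7 p [0.4176 0.1145 0.0198] holder mm [-147.5   -0.9   19.8] head 8.7 z [ 0.001  0.    -1.   ] F [-0.   0.2 -0.5] open 0.571 ff 31.19085967540741 q [ 0.03  0.06  2.29 -0.    0.8  -0.12]
-150 0  
-140 0  
-130 38 26.2 [-25.2   6.9]
-120 107 26.5 [-25.   24.1]
-110 107 25.8 [-24.7  24.7]
-100 105 26.1 [-24.  25.]
-90 62 25.6 [-24.4  24. ]
-80 16 17.6 [-19.6  17.4]
-70 11 17.7 [-14.6  28.7]
-85.17821769395086
land z 15.67867708113899 277
```

Call:
{"api": "carry_out", "payload": {
  "deltas": [0,-0.001,0.001,0,0,0.005,0,-0.001,0.002,0,0,0.005,0,-0.001,0.0025,0,0,0.005,0,-0.001,0.003,0,0,0.005,0,-0.001,0.003,0,0,0.005]
}}

```text
time: 15.38
eef_pos: [0.4161, 0.1143, 0.0164]
tcp_rot: [0.653, 0.757, -0.0, -0.0]
contact_force: [-0.2, -0.3, -1.1]
opening: 0.569
finger_force: 31.2
```

Call:
{"api": "carry_out", "payload": {
  "deltas": [0,0,0.0005,0,0,0,0,0,0.001,0,0,0,0,0,0.001,0,0,0]
}}

```text
time: 15.75
eef_pos: [0.4161, 0.1143, 0.0154]
tcp_rot: [0.653, 0.757, -0.0, -0.0]
contact_force: [0.3, 0.3, -1.0]
opening: 0.57
finger_force: 31.2
```

Call:
{"api": "carry_out", "payload": {
  "deltas": [0,0,0.0005,0,0,0,0,0,0.0005,0,0,0]
}}

```text
time: 16.0
eef_pos: [0.4162, 0.1143, 0.0151]
tcp_rot: [0.653, 0.757, -0.0, -0.0]
contact_force: [-0.8, 0.4, 0.7]
opening: 0.569
finger_force: 31.3
```

Call:
{"api": "carry_out", "payload": {
  "deltas": [0,0,0.0005,0,0,0,0,0,0.0005,0,0,0]
}}

```text
time: 16.25
eef_pos: [0.4163, 0.1144, 0.0148]
tcp_rot: [0.653, 0.757, -0.0, -0.0]
contact_force: [-1.9, 1.2, 4.0]
opening: 0.568
finger_force: 31.6
```

```bash
python3 - <<'E'
from h import *
show()
E
```

```text
t 16.25 p [0.4163 0.1144 0.0148] holder mm [-147.5   -2.2   14.8] head 8.4 z [-0.  0. -1.] F [-1.9  1.2  4. ] open 0.568 ff 31.624433398246765 q [ 0.03  0.06  2.29  0.    0.79 -0.11]
```

Call:
{"api": "carry_out", "payload": {
  "deltas": [-0.006,0,-0.0005,0,0,0,-0.012,0,-0.0005,0,0,0,-0.018,0,-0.0005,0,0,0,-0.024,0,-0.0005,0,0,0,-0.03,0,-0.0005,0,0,0]
}}

```text
time: 16.88
eef_pos: [0.4209, 0.0843, 0.0152]
tcp_rot: [0.653, 0.757, 0.0, 0.0]
contact_force: [-1.4, 2.7, 4.0]
opening: 0.573
finger_force: 31.7
```

Call:
{"api": "carry_out", "payload": {
  "deltas": [-0.005,0,0,0,0,0,-0.01,0,0,0,0,0,-0.015,0,0,0,0,0,-0.02,0,0,0,0,0,-0.02,0,0,0,0,0]
}}

```text
time: 17.5
eef_pos: [0.4238, 0.0643, 0.0152]
tcp_rot: [0.653, 0.757, -0.0, 0.0]
contact_force: [-0.1, -0.3, 5.4]
opening: 0.571
finger_force: 31.7
```

```bash
python3 - <<'E'
from h import *
show()
rgb,W=cloud("top")
hx=(W-O)@EX*1e3; hy=(W-O)@EY*1e3; z=W[...,2]*1e3
m=(abs(hy)<32)&(hx>-120)&(hx<-35)&(z>17)&(z<26)
for a in range(-100,-30,6):
    k=m&(hx>a)&(hx<a+6); print(a,k.sum(),np.nanmedian(z[k]).round(1) if k.sum() else '',np.round([hy[k].min(),hy[k].max()],1) if k.sum() else '')
k=m&(abs(hy)<12)&(z>19.5); print(hx[k].max() if k.sum() else '')
cv2.imwrite("pics/e.png",cv2.resize(rgb[170:260,200:320],(800,600),interpolation=cv2.INTER_CUBIC)[...,::-1])
E
```

```text
t 17.5 p [0.4238 0.0643 0.0152] holder mm [-96.8  -2.1  15.2] head 8.4 z [ 0.001 -0.001 -1.   ] F [-0.1 -0.3  5.4] open 0.571 ff 31.73270344734192 q [-0.09  0.06  2.3  -0.    0.79 -0.23]
-100 0  
-94 0  
-88 0  
-82 0  
-76 0  
-70 1 19.4 [-25.8 -25.8]
-64 12 20.6 [-26.4 -13.7]
-58 40 21.6 [-25.8   9.3]
-52 72 21.5 [-26.1  31. ]
-46 74 21.5 [-25.6  31.9]
-40 60 21.4 [-25.7  31.5]
-34 0  
-35.14701737460791
```

View pics/e.png

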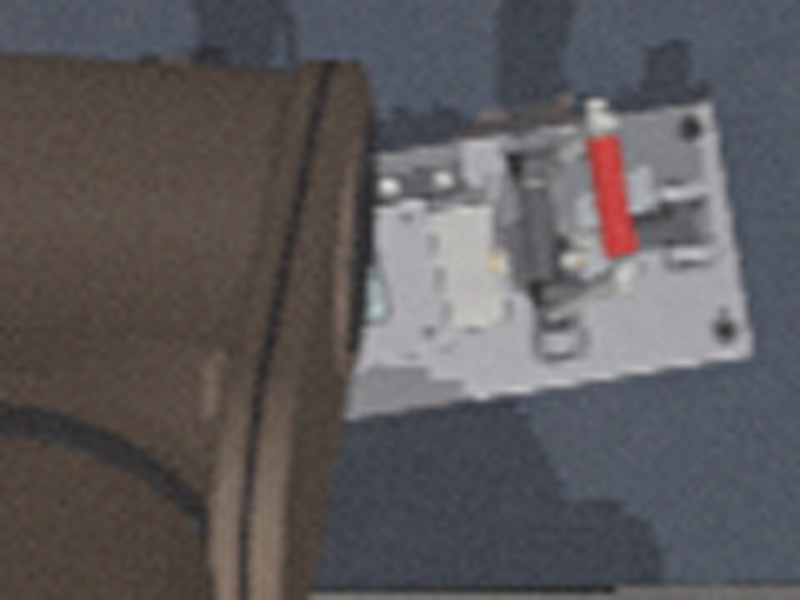

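The plate's front edge is at about (440,265) with the fence beside it at (415,183). The brass tip is at about (497,262), roughly 16 mm ahead. I'll bring the side up to the fence, then feel for the stop.

Call:
{"api": "carry_out", "payload": {
  "deltas": [0,0.0005,-0.0005,0,0,0,0,0.001,-0.0005,0,0,0,0,0.001,-0.0005,0,0,0]
}}

```text
time: 17.92
eef_pos: [0.4241, 0.0649, 0.0152]
tcp_rot: [0.653, 0.757, -0.0, -0.0]
contact_force: [-0.4, -1.1, 2.3]
opening: 0.569
finger_force: 31.5
```

Call:
{"api": "carry_out", "payload": {
  "deltas": [0,0.0005,0,0,0,0,0,0.0005,0,0,0,0]
}}

```text
time: 18.18
eef_pos: [0.4245, 0.0652, 0.0152]
tcp_rot: [0.653, 0.757, -0.0, -0.0]
contact_force: [-1.1, -0.7, 1.9]
opening: 0.571
finger_force: 31.4
```

Call:
{"api": "carry_out", "payload": {
  "deltas": [0,0.0005,0,0,0,0,0,0.0005,0,0,0,0]
}}

```text
time: 18.42
eef_pos: [0.4247, 0.0652, 0.0152]
tcp_rot: [0.653, 0.757, -0.001, -0.001]
contact_force: [-4.6, -0.9, 3.1]
opening: 0.57
finger_force: 31.5
```

```bash
python3 - <<'E'
from h import *
show()
E
```

```text
t 18.43 p [0.4247 0.0652 0.0152] holder mm [-97.6  -1.1  15.2] head 8.4 z [-0.002  0.    -1.   ] F [-4.6 -0.9  3.1] open 0.57 ff 31.54364973306656 q [-0.08  0.06  2.29 -0.    0.79 -0.23]
```

Call:
{"api": "carry_out", "payload": {
  "deltas": [-0.002,-0.0004,0,0,0,0,-0.004,-0.0004,0,0,0,0,-0.006,-0.0004,0,0,0,0,-0.008,-0.0004,0,0,0,0,-0.009,-0.0004,0,0,0,0]
}}

```text
time: 19.05
eef_pos: [0.426, 0.0561, 0.0152]
tcp_rot: [0.653, 0.757, -0.0, -0.0]
contact_force: [-2.8, 1.8, 2.5]
opening: 0.569
finger_force: 31.3
```

Call:
{"api": "carry_out", "payload": {
  "deltas": [-0.001,0,0,0,0,0,-0.0015,0,0,0,0,0,-0.002,0,0,0,0,0]
}}

```text
time: 19.42
eef_pos: [0.4263, 0.0542, 0.0152]
tcp_rot: [0.653, 0.757, -0.0, -0.0]
contact_force: [-3.3, 1.8, 0.8]
opening: 0.573
finger_force: 31.2
```

Call:
{"api": "carry_out", "payload": {
  "deltas": [-0.0005,0,0,0,0,0,-0.001,0,0,0,0,0]
}}

```text
time: 19.68
eef_pos: [0.4264, 0.0532, 0.0152]
tcp_rot: [0.653, 0.757, -0.0, -0.0]
contact_force: [-4.3, 2.2, 0.3]
opening: 0.569
finger_force: 31.2
```

```bash
python3 - <<'E'
from h import *
show();f=np.array(st()["contact_force"]);print(f@EX,f@EY)
E
```

```text
t 19.68 p [0.4264 0.0532 0.0152] holder mm [-85.5  -1.1  15.2] head 8.4 z [-0.001  0.    -1.   ] F [-4.3  2.2  0.3] open 0.569 ff 31.168072521686554 q [-0.11  0.06  2.29 -0.    0.79 -0.26]
-2.783807421366392 -3.92364095154172
```

Call:
{"api": "carry_out", "payload": {
  "deltas": [-0.0005,-0.0003,0,0,0,0,-0.001,-0.0003,0,0,0,0]
}}

```text
time: 19.92
eef_pos: [0.4266, 0.0521, 0.0154]
tcp_rot: [0.653, 0.757, -0.0, -0.0]
contact_force: [-4.8, 0.5, -0.5]
opening: 0.57
finger_force: 31.1
```

Call:
{"api": "carry_out", "payload": {
  "deltas": [-0.0005,0,0,0,0,0,-0.001,0,0,0,0,0]
}}

```text
time: 20.18
eef_pos: [0.4267, 0.0512, 0.0154]
tcp_rot: [0.653, 0.757, -0.0, -0.0]
contact_force: [-3.6, 0.6, -0.4]
opening: 0.571
finger_force: 31.1
```

Call:
{"api": "carry_out", "payload": {
  "deltas": [-0.0005,0,0,0,0,0,-0.001,0,0,0,0,0]
}}

```text
time: 20.42
eef_pos: [0.4269, 0.0502, 0.0154]
tcp_rot: [0.653, 0.757, -0.0, -0.0]
contact_force: [-3.8, 1.6, -0.5]
opening: 0.57
finger_force: 31.1
```

```bash
python3 - <<'E'
from h import *
show();f=np.array(st()["contact_force"]);print(f@EX,f@EY)
E
```

```text
t 20.43 p [0.4269 0.0502 0.0154] holder mm [-82.4  -1.1  15.4] head 8.4 z [-0. -0. -1.] F [-3.8  1.6 -0.5] open 0.57 ff 31.138090789318085 q [-0.12  0.06  2.29 -0.    0.79 -0.27]
-2.1388788525342375 -3.5110869919683854
```

Call:
{"api": "carry_out", "payload": {
  "deltas": [-0.0005,-0.0003,0.0003,0,0,0,-0.001,-0.0003,0.0003,0,0,0]
}}

```text
time: 20.68
eef_pos: [0.4271, 0.0491, 0.0153]
tcp_rot: [0.653, 0.757, 0.0, 0.0]
contact_force: [-3.9, 1.3, -0.1]
opening: 0.571
finger_force: 31.2
```

Call:
{"api": "carry_out", "payload": {
  "deltas": [-0.0005,0,0,0,0,0,-0.001,0,0,0,0,0]
}}

```text
time: 20.92
eef_pos: [0.4272, 0.0481, 0.0153]
tcp_rot: [0.653, 0.757, 0.0, 0.0]
contact_force: [-3.0, 0.9, -0.5]
opening: 0.568
finger_force: 31.2
```

Call:
{"api": "carry_out", "payload": {
  "deltas": [-0.0005,0,0,0,0,0,-0.001,0,0,0,0,0]
}}

```text
time: 21.18
eef_pos: [0.4274, 0.0471, 0.0153]
tcp_rot: [0.653, 0.757, 0.0, 0.0]
contact_force: [-2.8, 0.8, -0.9]
opening: 0.57
finger_force: 31.2
```

```bash
python3 - <<'E'
from h import *
show();f=np.array(st()["contact_force"]);print(f@EX,f@EY)
E
```

```text
t 21.18 p [0.4274 0.0471 0.0153] holder mm [-79.3  -1.   15.3] head 8.4 z [ 0.001 -0.    -1.   ] F [-2.8  0.8 -0.9] open 0.57 ff 31.18106335401535 q [-0.13  0.06  2.29 -0.    0.79 -0.27]
-1.2274250664171782 -2.67367348855262
```

Call:
{"api": "carry_out", "payload": {
  "deltas": [-0.0005,0,0.0003,0,0,0,-0.001,0,0.0003,0,0,0]
}}

```text
time: 21.42
eef_pos: [0.4275, 0.0468, 0.0152]
tcp_rot: [0.654, 0.757, 0.001, -0.0]
contact_force: [-3.6, 5.9, 1.8]
opening: 0.575
finger_force: 31.5
```

Call:
{"api": "carry_out", "payload": {
  "deltas": [-0.0005,0,0,0,0,0,-0.001,0,0,0,0,0]
}}

```text
time: 21.68
eef_pos: [0.4275, 0.0466, 0.0152]
tcp_rot: [0.654, 0.757, 0.001, -0.001]
contact_force: [-4.3, 9.5, 3.3]
opening: 0.572
finger_force: 31.5
```

```bash
python3 - <<'E'
from h import *
show();f=np.array(st()["contact_force"]);print(f@EX,f@EY)
E
```

```text
t 21.68 p [0.4275 0.0466 0.0152] holder mm [-78.8  -1.   15.2] head 8.3 z [ 0.     0.003 -1.   ] F [-4.3  9.5  3.3] open 0.572 ff 31.540340781211853 q [-0.13  0.06  2.29  0.    0.79 -0.28]
-10.052497536216562 -2.873899556307532
```

That's the stop, felt at nominal origin x ≈ -55 mm. I'll ease back to a light press of a few newtons.

Call:
{"api": "carry_out", "payload": {
  "deltas": [0.0013,0.0001,-0.0004,0,0,0,0.0013,0.0001,-0.0004,0,0,0]
}}

```text
time: 21.92
eef_pos: [0.4274, 0.0467, 0.0152]
tcp_rot: [0.653, 0.757, 0.0, 0.0]
contact_force: [-3.4, 3.9, 0.3]
opening: 0.572
finger_force: 31.2
```

```bash
python3 - <<'E'
from h import *
show();f=np.array(st()["contact_force"]);print(f@EX,f@EY)
E
```

```text
t 21.93 p [0.4274 0.0467 0.0152] holder mm [-78.9  -1.1  15.2] head 8.4 z [ 0.  0. -1.] F [-3.4  3.9  0.3] open 0.572 ff 31.186941862106323 q [-0.13  0.06  2.29  0.    0.79 -0.28]
-4.336650154996783 -2.751272124285669
```

Call:
{"api": "carry_out", "payload": {
  "deltas": [0,0,0,0,0,0,0,0,0,0,0,0,0,0,0,0,0,0],
  "grip": 66
}}

```text
time: 22.3
eef_pos: [0.4282, 0.0462, 0.0157]
tcp_rot: [0.653, 0.757, 0.0, 0.001]
contact_force: [0.2, -0.3, 0.1]
opening: 0.659
finger_force: 0.0
```

Call:
{"api": "carry_out", "payload": {
  "deltas": [0,0,-0.01,0,0,0,0,0,-0.03,0,0,0,0,0,-0.08,0,0,0,0,0,-0.14,0,0,0,0,0,-0.19,0,0,0]
}}

```text
time: 22.92
eef_pos: [0.4276, 0.0464, 0.2085]
tcp_rot: [0.653, 0.757, 0.001, 0.001]
contact_force: [0.7, -0.3, 0.2]
opening: 0.657
finger_force: 0.0
```

```bash
python3 - <<'E'
from h import *
show()
rgb,W=cloud("top")
cv2.imwrite("pics/top1.png",rgb[...,::-1])
hx=(W-O)@EX*1e3; hy=(W-O)@EY*1e3; z=W[...,2]*1e3
m=(abs(hy)<32)&(hx>-120)&(hx<-5)&(z>17)&(z<26)
for a in range(-112,-8,8):
    k=m&(hx>a)&(hx<a+8); print(a,k.sum(),np.nanmedian(z[k]).round(1) if k.sum() else '',np.round([hy[k].min(),hy[k].max()],1) if k.sum() else '')
print(ctrl.find_in("top","clip_grip")[:1])
im,W=cloud("side");
m=ctrl.camera_model("side");K=np.array(m["intrinsics"]);T=np.array(m["extrinsics"])
red=(im[...,0]>150)&(im[...,1]<70)&(im[...,2]<70); v,u=np.nonzero(red[100:250,220:320]); v+=100;u+=220; q=np.nanmedian(W[v,u],0); print(len(u),u.mean(),v.mean(),q,"holder",(q-O)@EX,(q-O)@EY)
E
```

```text
t 22.93 p [0.4276 0.0464 0.2085] holder mm [-78.6  -0.9 208.5] head 8.4 z [ 0.003 -0.001 -1.   ] F [ 0.7 -0.3  0.2] open 0.657 ff 0.0 q [-0.13 -0.26  2.17 -0.    1.23 -0.28]
-112 0  
-104 0  
-96 0  
-88 0  
-80 0  
-72 16 21.9 [-25.9 -10.9]
-64 52 22.2 [-24.9  12.3]
-56 81 22.0 [-25.7  31.4]
-48 97 21.7 [-25.4  30.7]
-40 97 21.3 [-24.6  31.8]
-32 97 21.9 [-25.1  31.6]
-24 80 21.6 [-24.8  31. ]
-16 20 24.6 [-9.1 19.2]
[{'uv': [285.5, 206.3], 'score': 0.66}]
52 273.09615384615387 180.17307692307693 [ 0.44249337 -0.05697432  0.13671948] holder 0.02586206190888177 -0.0012985734437040203
```

```bash
python3 - <<'E'
from h import *
c=np.array([.4276,.0464,.2085]); t=H(.0206,0.0,.20)
ps=[c+(t-c)*k/9 for k in range(1,10)]; hs=[8.4+10*k for k in range(1,10)]
ps+=[H(.0206,0,.15)]; hs+=[98.4]
plan(ps,hs,0,c,8.4)
E
```

```text
[-0.011, 0.0, 0.001, 0, 0, np.float64(-0.175), -0.022, 0.0, 0.002, 0, 0, np.float64(-0.349), -0.033, 0.0, 0.003, 0, 0, np.float64(-0.524), -0.044, 0.0, 0.004, 0, 0, np.float64(-0.698), -0.055, 0.001, 0.005, 0, 0, np.float64(-0.873)] end [ 0.4362 -0.008   0.2038] 58.4
[-0.007, -0.008, 0.001, 0, 0, np.float64(-0.175), -0.014, -0.017, 0.002, 0, 0, np.float64(-0.349), -0.021, -0.025, 0.003, 0, 0, np.float64(-0.524), -0.029, -0.034, 0.004, 0, 0, np.float64(-0.698), -0.029, -0.034, 0.054, 0, 0, np.float64(-0.698)] end [ 0.443  -0.0516  0.15  ] 98.4
```

Call:
{"api": "carry_out", "payload": {
  "deltas": [-0.011,0,0.001,0,0,-0.175,-0.022,0,0.002,0,0,-0.349,-0.033,0,0.003,0,0,-0.524,-0.044,0,0.004,0,0,-0.698,-0.055,0.001,0.005,0,0,-0.873],
  "grip": 45
}}

```text
time: 23.7
eef_pos: [0.4353, -0.0079, 0.1985]
tcp_rot: [0.269, 0.963, -0.0, -0.002]
contact_force: [-0.6, 0.1, 0.5]
opening: 0.448
finger_force: 0.0
```

Call:
{"api": "carry_out", "payload": {
  "deltas": [-0.007,-0.008,0.001,0,0,-0.175,-0.014,-0.017,0.002,0,0,-0.349,-0.021,-0.025,0.003,0,0,-0.524,-0.029,-0.034,0.004,0,0,-0.698,-0.029,-0.034,0.02,0,0,-0.698]
}}

```text
time: 24.32
eef_pos: [0.4434, -0.0524, 0.1795]
tcp_rot: [-0.072, 0.997, -0.0, 0.0]
contact_force: [-0.7, 0.2, 0.2]
opening: 0.448
finger_force: 0.0
```

```bash
python3 - <<'E'
from h import *
show(); rows([(H(.0206,0,.123),98.4)])
rgb,W=cloud("top")
hx=(W-O)@EX*1e3; hy=(W-O)@EY*1e3; z=W[...,2]*1e3
m=(abs(hy)<32)&(hx>-120)&(hx<-5)&(z>17)&(z<26)
for a in range(-112,-8,8):
    k=m&(hx>a)&(hx<a+8); print(a,k.sum(),np.nanmedian(z[k]).round(1) if k.sum() else '',np.round([hy[k].min(),hy[k].max()],1) if k.sum() else '')
k=m&(abs(hy)<12)&(z>19.5); print(hx[k].min(),hx[k&(z<23)].max())
cv2.imwrite("pics/f.png",cv2.resize(rgb[170:260,200:320],(800,600),interpolation=cv2.INTER_CUBIC)[...,::-1])
E
```

```text
t 24.32 p [ 0.4434 -0.0524  0.1795] holder mm [ 21.4   0.2 179.5] head 98.2 z [ 0. -0. -1.] F [-0.7  0.2  0.2] open 0.448 ff 0.0 q [-0.35 -0.19  2.17 -0.    1.16 -2.06]
[0.0003, 0.0009, 0.0565] [-0.0, 0.0, -0.003]
-112 0  
-104 0  
-96 0  
-88 0  
-80 0  
-72 3 23.7 [22.7 23. ]
-64 4 21.3 [19.2 22.3]
-56 9 22.2 [13.3 18.4]
-48 10 21.4 [ 9.9 14.9]
-40 14 23.7 [ 6.3 14. ]
-32 19 21.4 [ 0.5 13.7]
-24 31 21.3 [-2.7 19.3]
-16 16 24.4 [-6.4  8.6]
-43.35685483577481 -10.922180432077063
```

View pics/f.png

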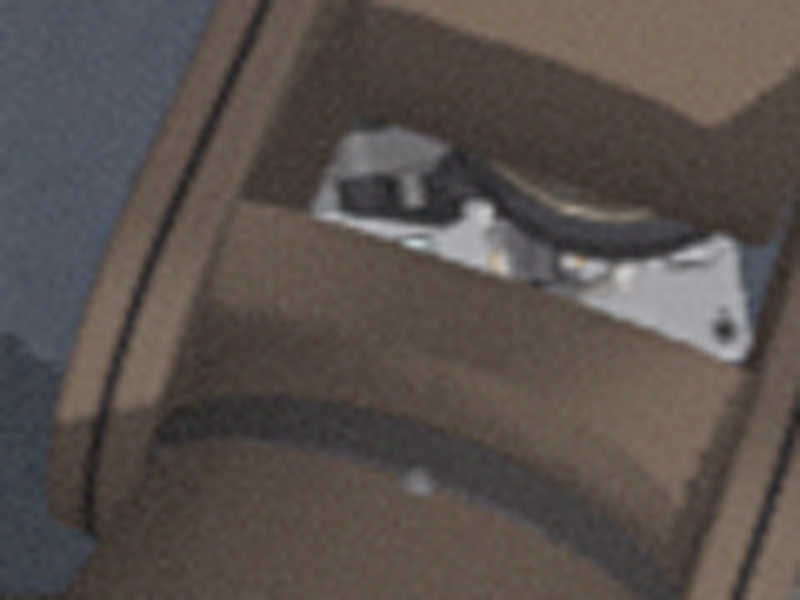

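The arm hides most of the view, but the plate's front edge sits at the brass tip at about (492,260), against the fence at (400,195). Next is descending onto the bar.

Call:
{"api": "carry_out", "payload": {
  "deltas": [0,0.001,0.02,0,0,0,0,0.001,0.04,0,0,0,0,0.001,0.052,0,0,0,0,0.001,0.0565,0,0,0,0,0.001,0.0565,0,0,0]
}}

```text
time: 25.0
eef_pos: [0.4431, -0.0508, 0.1236]
tcp_rot: [-0.073, 0.997, 0.0, -0.0]
contact_force: [-0.5, 0.9, -0.1]
opening: 0.451
finger_force: 0.0
```

Call:
{"api": "carry_out", "payload": {
  "deltas": [0,0,0,0,0,0,0,0,0,0,0,0,0,0,0,0,0,0,0,0,0,0,0,0],
  "grip": 0,
  "grip_force": 30
}}

```text
time: 25.5
eef_pos: [0.4438, -0.0516, 0.1246]
tcp_rot: [-0.074, 0.997, -0.001, 0.001]
contact_force: [0.3, -2.9, 2.9]
opening: 0.099
finger_force: 29.9
```

```bash
python3 - <<'E'
from h import *
show()
p=np.array(st()["eef_pos"]); hx=(p-O)@EX*1e3
def bar(a): c,s=np.cos(a),np.sin(a); return np.array([-98*c-6*s, 98*s-6*c+40])
a0=1.85; b0=bar(a0); print("bar",b0)
off=np.array([hx,p[2]*1e3])-b0; print("off",off)
ps=[];hs=[]
a=[1.85-.1*k for k in range(1,19)]+[.055]
for x in a:
    b=bar(x)+off; ps.append(H(b[0]/1e3,0.0,b[1]/1e3)); hs.append(98.4)
plan(ps,hs,0,p,98.4)
E
```

```text
t 25.5 p [ 0.4438 -0.0516  0.1246] holder mm [ 20.7   0.8 124.6] head 98.4 z [ 0.002 -0.002 -1.   ] F [ 0.3 -2.9  2.9] open 0.099 ff 29.90349680185318 q [-0.34 -0.11  2.21 -0.    1.04 -2.06]
bar [ 21.24019297 135.85851137]
off [ -0.51418773 -11.30355746]
[0.001, 0.01, -0.002, 0, 0, np.float64(0.0), 0.001, 0.019, -0.002, 0, 0, np.float64(0.0), 0.001, 0.029, -0.002, 0, 0, np.float64(0.0), 0.001, 0.039, -0.001, 0, 0, np.float64(0.0), 0.001, 0.049, 0.002, 0, 0, np.float64(0.0)] end [ 0.4359 -0.0037  0.123 ] 98.4
[-0.0, 0.009, 0.003, 0, 0, np.float64(0.0), -0.0, 0.018, 0.007, 0, 0, np.float64(0.0), -0.0, 0.027, 0.012, 0, 0, np.float64(0.0), -0.0, 0.035, 0.018, 0, 0, np.float64(0.0), -0.0, 0.042, 0.025, 0, 0, np.float64(0.0)] end [0.4298 0.0378 0.0984] 98.4
[0.0, 0.007, 0.007, 0, 0, np.float64(0.0), -0.0, 0.012, 0.015, 0, 0, np.float64(0.0), -0.0, 0.017, 0.024, 0, 0, np.float64(0.0), -0.0, 0.022, 0.032, 0, 0, np.float64(0.0), -0.0, 0.025, 0.042, 0, 0, np.float64(0.0)] end [0.4262 0.0624 0.0567] 98.4
[0.0, 0.002, 0.01, 0, 0, np.float64(0.0), 0.0, 0.004, 0.019, 0, 0, np.float64(0.0), -0.0, 0.004, 0.029, 0, 0, np.float64(0.0), 0.0, 0.004, 0.029, 0, 0, np.float64(0.0)] end [0.4256 0.0664 0.0281] 98.4
```

Call:
{"api": "carry_out", "payload": {
  "deltas": [0.001,0.01,-0.002,0,0,0,0.001,0.019,-0.002,0,0,0,0.001,0.029,-0.002,0,0,0,0.001,0.039,-0.001,0,0,0,0.001,0.049,0.002,0,0,0],
  "grip_force": 40
}}

```text
time: 26.12
eef_pos: [0.437, -0.0041, 0.1244]
tcp_rot: [-0.074, 0.997, -0.003, 0.002]
contact_force: [0.6, -6.4, 5.2]
opening: 0.097
finger_force: 40.0
```

Call:
{"api": "carry_out", "payload": {
  "deltas": [0,0.009,0.003,0,0,0,0,0.018,0.007,0,0,0,0,0.027,0.012,0,0,0,0,0.035,0.018,0,0,0,0,0.042,0.025,0,0,0]
}}

```text
time: 26.75
eef_pos: [0.4302, 0.0396, 0.0972]
tcp_rot: [-0.073, 0.997, 0.0, 0.002]
contact_force: [6.3, 0.1, 1.9]
opening: 0.093
finger_force: 40.3
```

```bash
python3 - <<'E'
from h import *
show(); f=np.array(st()["contact_force"]); print(f@EX,f[2])
E
```

```text
t 26.75 p [0.4302 0.0396 0.0972] holder mm [-71.5   0.6  97.2] head 98.4 z [ 0.004  0.001 -1.   ] F [6.3 0.1 1.9] open 0.093 ff 40.300090312957764 q [-0.14 -0.1   2.26  0.    0.98 -1.86]
0.7977393034369861 1.8760672809321643
```

Call:
{"api": "carry_out", "payload": {
  "deltas": [-0.001,0.006,0.007,0,0,0,-0.001,0.011,0.015,0,0,0,-0.001,0.016,0.023,0,0,0,-0.001,0.02,0.031,0,0,0,-0.001,0.023,0.039,0,0,0]
}}

```text
time: 27.38
eef_pos: [0.4267, 0.0627, 0.0568]
tcp_rot: [-0.073, 0.997, 0.001, 0.001]
contact_force: [6.2, 0.3, -2.6]
opening: 0.095
finger_force: 40.1
```

```bash
python3 - <<'E'
from h import *
show(); f=np.array(st()["contact_force"]); print(f@EX,f@EY,f[2])
def bar(a): c,s=np.cos(a),np.sin(a); return np.array([-98*c-6*s, 98*s-6*c+40])
p=np.array(st()["eef_pos"]); hx=(p-O)@EX*1e3
for a in (.4,.35,.3,.25,.2,.15,.1,.055): print(a, bar(a)+[-.5,-11.3])
E
```

```text
t 27.38 p [0.4267 0.0627 0.0568] holder mm [-94.8   0.6  56.8] head 98.4 z [ 0.002  0.001 -1.   ] F [ 6.2  0.3 -2.6] open 0.095 ff 40.095550417900085 q [-0.09 -0.03  2.28  0.    0.89 -1.81]
0.6164931132014669 6.181657055897822 -2.5818450190217552
0.4 [-93.10048747  61.33663158]
0.35 [-94.6159127   56.66774885]
0.3 [-95.89609717  51.92896132]
0.25 [-96.93784108  47.13211348]
0.2 [-97.73854061  42.28919495]
0.15 [-98.29619443  37.41231051]
0.1 [-98.6094087   32.51364984]
0.055 [-98.68164601  28.09635567]
```

Call:
{"api": "carry_out", "payload": {
  "deltas": [-0.0005,0.001,0.006,0,0,0,-0.001,0.002,0.012,0,0,0,-0.001,0.003,0.018,0,0,0,-0.001,0.0035,0.023,0,0,0]
}}

```text
time: 27.88
eef_pos: [0.4259, 0.0665, 0.0332]
tcp_rot: [-0.073, 0.997, 0.001, -0.001]
contact_force: [5.0, 1.6, -3.5]
opening: 0.096
finger_force: 39.4
```

```bash
python3 - <<'E'
from h import *
show(); f=np.array(st()["contact_force"]); print(f@EX,f@EY,f[2])
E
```

```text
t 27.88 p [0.4259 0.0665 0.0332] holder mm [-98.7   0.4  33.2] head 98.4 z [-0.001  0.002 -1.   ] F [ 5.   1.6 -3.5] open 0.096 ff 39.36438024044037 q [-0.08  0.02  2.29  0.    0.83 -1.8 ]
-0.8132619149704386 5.178818498725445 -3.464920741279558
```

Call:
{"api": "carry_out", "payload": {
  "deltas": [0,0,0.001,0,0,0,0,0,0.002,0,0,0,0,0,0.003,0,0,0,0,0,0.004,0,0,0]
}}

```text
time: 28.38
eef_pos: [0.426, 0.0665, 0.0296]
tcp_rot: [-0.073, 0.997, 0.001, -0.001]
contact_force: [2.5, 2.2, 1.8]
opening: 0.095
finger_force: 40.0
```

Call:
{"api": "carry_out", "payload": {
  "deltas": [0,0,0.0005,0,0,0,0,0,0.001,0,0,0,0,0,0.001,0,0,0]
}}

```text
time: 28.75
eef_pos: [0.426, 0.0665, 0.0295]
tcp_rot: [-0.073, 0.997, 0.001, -0.001]
contact_force: [1.7, 4.2, 2.1]
opening: 0.097
finger_force: 40.1
```

```bash
python3 - <<'E'
from h import *
show(); f=np.array(st()["contact_force"]); print(f@EX,f@EY,f[2])
E
```

```text
t 28.75 p [0.426  0.0665 0.0295] holder mm [-98.7   0.4  29.5] head 98.4 z [-0.002  0.002 -1.   ] F [1.7 4.2 2.1] open 0.097 ff 40.06390571594238 q [-0.08  0.03  2.29  0.    0.83 -1.8 ]
-3.9168480980844564 2.3428178706007303 2.0906914022938357
```

The feet are down on the plate: the force turned to +2 N and the motion stopped. Releasing.

Call:
{"api": "carry_out", "payload": {
  "deltas": [0,-0.0005,-0.0005,0,0,0,0,-0.0005,-0.0005,0,0,0]
}}

```text
time: 29.0
eef_pos: [0.426, 0.0665, 0.0296]
tcp_rot: [-0.073, 0.997, 0.002, -0.001]
contact_force: [2.4, 7.8, 0.8]
opening: 0.097
finger_force: 39.8
```

Call:
{"api": "carry_out", "payload": {
  "deltas": [0,0,0,0,0,0,0,0,0,0,0,0,0,0,0,0,0,0],
  "grip": 40
}}

```text
time: 29.38
eef_pos: [0.4262, 0.0649, 0.0298]
tcp_rot: [-0.074, 0.997, 0.0, -0.001]
contact_force: [0.1, -0.1, 0.2]
opening: 0.403
finger_force: 0.0
```

Call:
{"api": "carry_out", "payload": {
  "deltas": [0,0,-0.02,0,0,0,0,0,-0.06,0,0,0,0,0,-0.11,0,0,0,0,0,-0.16,0,0,0,0,0,-0.2,0,0,0]
}}

```text
time: 30.0
eef_pos: [0.4269, 0.0648, 0.2324]
tcp_rot: [-0.073, 0.997, -0.0, 0.001]
contact_force: [1.2, 0.2, -0.4]
opening: 0.403
finger_force: 0.0
```

Call:
{"api": "carry_out", "payload": {
  "deltas": [0,0.05,0,0,0,0,0,0.1,0,0,0,0,-0.02,0.15,0,0,0,0,-0.02,0.2,0,0,0,0]
}}

```text
time: 30.5
eef_pos: [0.4176, 0.2671, 0.2302]
tcp_rot: [-0.073, 0.997, -0.0, -0.0]
contact_force: [0.9, -0.1, -0.6]
opening: 0.4
finger_force: 0.0
```

```bash
python3 - <<'E'
from h import *
show()
rgb,W=cloud("top")
hx=(W-O)@EX*1e3; hy=(W-O)@EY*1e3; z=W[...,2]*1e3
m=(abs(hy)<32)&(hx>-120)&(hx<-5)&(z>18.5)&(z<26)
for a in range(-112,-8,8):
    k=m&(hx>a)&(hx<a+8); print(a,k.sum(),np.nanmedian(z[k]).round(1) if k.sum() else '',np.round([hy[k].min(),hy[k].max()],1) if k.sum() else '')
b=(abs(hy)<12)&(hx>-110)&(hx<-88)&(z>28); print("bar",b.sum(),np.nanmedian(z[b]) if b.sum() else '',np.nanmean(hx[b]) if b.sum() else '')
for q in ("loupe","putty_tin","vial_1"):
    for r in ctrl.find_in("top",q)[:2]: print(q,r)
im,W2=cloud("side")
a=cv2.resize(rgb[175:245,225:325],(500,350),interpolation=cv2.INTER_CUBIC); c=cv2.resize(im[175:245,240:300],(300,350),interpolation=cv2.INTER_CUBIC)
cv2.imwrite("pics/g.png",np.hstack([a,c])[...,::-1])
E
```

```text
t 30.5 p [0.4176 0.2671 0.2302] holder mm [-298.4   21.4  230.2] head 98.4 z [-0. -0. -1.] F [ 0.9 -0.1 -0.6] open 0.4 ff 0.0 q [ 0.36 -0.12  2.01 -0.    1.25 -1.35]
-112 0  
-104 0  
-96 36 22.0 [-26.3  20.3]
-88 70 21.6 [-25.5  21.1]
-80 71 21.6 [-26.   20.7]
-72 73 22.0 [-25.6  21.3]
-64 72 21.9 [-24.9  30.5]
-56 69 21.6 [-25.7  31.2]
-48 76 22.1 [-25.1  31. ]
-40 72 21.5 [-24.5  31.8]
-32 81 21.7 [-25.2  31.6]
-24 58 21.5 [-24.8  31.3]
-16 19 24.3 [-9.   8.9]
bar 52 43.33754045263102 -97.72498572480737
loupe {'uv': [367.0, 223.0], 'score': 0.51}
vial_1 {'uv': [407.7, 235.6], 'score': 0.61}
vial_1 {'uv': [383.9, 240.6], 'score': 0.57}
```

View pics/g.png

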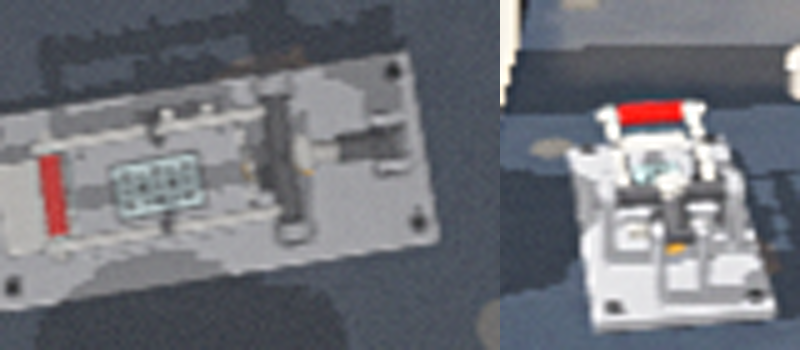

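The clip is down with the bar at about (52,195), the plate under it between the arms, and the front edge at the brass tip (248,170). I'll check alignment and the front gap numerically, and the bystanders too.

```bash
python3 - <<'E'
from h import *
W0=np.load("top0.npy"); Ws=[cloud("top")[1] for _ in range(6)]; W=np.nanmean(Ws,0)
f=lambda W:((W-O)@EX*1e3,(W-O)@EY*1e3,W[...,2]*1e3)
hx,hy,z=f(W)
def edge(mask,sgn,lo,hi,step=4):
    X=[];Y=[]
    for a in np.arange(lo,hi,step):
        k=mask&(hx>=a)&(hx<a+step)
        if k.sum(): X.append(a+step/2);Y.append(sgn*np.max(sgn*hy[k]))
    c=np.polyfit(X,Y,1); print("slope deg",np.degrees(c[0]).round(2),"y at -55",np.polyval(c,-55).round(2),"sd",np.std(Y-np.polyval(c,X)).round(2))
print("base near");edge((z>5)&(z<11)&(hy>-50),-1,-130,60)
print("base far");edge((z>4)&(z<11)&(hy<48),1,-130,60)
print("plate near");edge((z>19.5)&(z<25)&(hy>-32),-1,-90,-20)
print("fence far");edge((z>17.5)&(z<24)&(hy<36)&(hy>20),1,-52,-22)
m=(z>19.5)&(z<24.5)&(abs(hy)<17)
R_=[];F_=[]
for y in np.arange(-16,17,3):
    k=m&(abs(hy-y)<1.5)&(hx<-70)&(hx>-100); 
    if k.sum(): R_.append(hx[k].min())
    k=m&(abs(hy-y)<1.5)&(hx<-14)&(hx>-50);
    if k.sum(): F_.append(hx[k].max())
print("rear",np.round(R_,1),"front",np.round(F_,1))
b=(z>5)&(z<11)&(abs(hy)<40); print("base x",hx[b].min(),hx[b&(hx<80)].max())
# bystanders moved?
h0=f(W0)
for n,(x,y,lo,hi) in dict(loupe=(.406,-.207,.03,.05),tin=(.524,.178,.015,.03),v1=(.368,-.295,.045,.06),v2=(.355,-.24,.045,.06)).items():
    o=[]
    for V in(W0,W):
        k=(abs(V[...,0]-x)<.035)&(abs(V[...,1]-y)<.028)&(V[...,2]>lo)&(V[...,2]<hi); o.append(V[k].mean(0).round(4) if k.sum() else None)
    print(n,o)
E
```

```text
base near
slope deg -0.27 y at -55 -41.99 sd 0.59
base far
slope deg -0.2 y at -55 42.07 sd 0.69
plate near
slope deg 1.37 y at -55 -24.9 sd 0.59
fence far
slope deg -0.85 y at -55 32.41 sd 0.65
rear [-91.2 -91.  -90.6 -92.1 -91.7 -91.5 -90.7 -90.4 -92.2 -92.  -91.2] front [-19.1 -18.4 -18.  -15.2 -17.3 -14.5 -16.3 -17.7 -19.5 -19.2 -18.5]
base x -470.323900411765 62.60981118772335
loupe [array([ 0.4069, -0.2151,  0.0385]), array([ 0.4068, -0.2151,  0.0385])]
tin [array([0.5251, 0.1839, 0.0217]), array([0.5251, 0.1838, 0.0217])]
v1 [array([ 0.3677, -0.2957,  0.0536]), array([ 0.3677, -0.2959,  0.0539])]
v2 [array([ 0.3616, -0.2478,  0.0539]), array([ 0.3615, -0.2477,  0.0536])]
```

```bash
python3 - <<'E'
from h import *
img=np.mean([ctrl.read_camera("top")[0].astype(np.float32) for _ in range(12)],0)
m=ctrl.camera_model("top");K=np.array(m["intrinsics"]);T=np.array(m["extrinsics"])
# rectified views at given z: 0.25 mm/px, columns holder x, rows holder y
def rect(z,x0,x1,y0,y1,s=.25):
    X,Y=np.meshgrid(np.arange(x0,x1,s),np.arange(y1,y0,-s))
    P=O+EX*(X/1e3)[...,None]+EY*(Y/1e3)[...,None]+EZ*z/1e3
    c=P@T[:3,:3].T+T[:3,3]; uv=c@K.T; uv=(uv[...,:2]/uv[...,2:]).astype(np.float32)
    return cv2.remap(img,uv[...,0],uv[...,1],cv2.INTER_CUBIC),X,Y
def line(name,z,x0,x1,y0,y1):
    r,X,Y=rect(z,x0,x1,y0,y1); g=cv2.GaussianBlur(r.mean(2),(0,0),3); d=np.abs(np.gradient(g,axis=0)); 
    w=d**4; yy=(w*Y).sum(0)/w.sum(0); x=X[0]
    c=np.polyfit(x,yy,1)
    for _ in range(3):
        k=abs(yy-np.polyval(c,x))<.6; c=np.polyfit(x[k],yy[k],1) if k.sum()>20 else c
    print(name,"deg",np.degrees(c[0]).round(2),"y(mid)",np.polyval(c,(x0+x1)/2).round(2),"used",k.mean().round(2))
line("base near",8,-120,50,-47,-39); line("base near sh",0,-120,50,-49,-39); line("base far",8,-125,50,39,47)
line("plate near",22,-88,-25,-29,-21); line("plate near a",22,-88,-60,-29,-21); line("plate near b",22,-48,-22,-29,-21)
line("land near",16,-123,-96,-24,-16);line("land far",16,-123,-96,16,24)
line("glass near",22,-68,-42,-16,-6);line("glass far",22,-68,-42,6,16)
r,X,Y=rect(22,-110,-5,-35,38,.14)
cv2.imwrite("pics/h.png",r[...,::-1]); print(r.shape)
E
```

```text
base near deg -0.48 y(mid) -42.74 used 0.92
base near sh deg -0.48 y(mid) -42.28 used 0.92
base far deg -0.24 y(mid) 42.62 used 0.9
plate near deg 1.15 y(mid) -23.65 used 0.29
plate near a deg -10.55 y(mid) -23.99 used 0.58
plate near b deg -2.52 y(mid) -22.94 used 0.51
land near deg -0.95 y(mid) -19.9 used 0.59
land far deg 7.74 y(mid) 20.85 used 0.72
glass near deg 3.66 y(mid) -9.85 used 0.41
glass far deg 0.81 y(mid) 10.5 used 0.69
(522, 750, 3)[ WARN:0@4.580] global loadsave.cpp:1063 imwrite_ Unsupported depth image for selected encoder is fallbacked to CV_8U.
```

View pics/h.png

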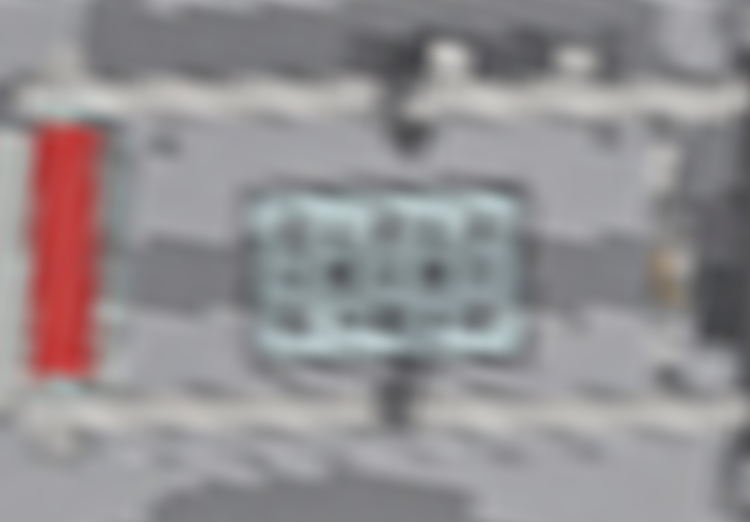

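```bash
python3 - <<'E'
from h import *
img=np.mean([ctrl.read_camera("top")[0].astype(np.float32) for _ in range(10)],0)
im0=cv2.imread("pics/top0.png")[...,::-1].astype(np.float32)
m=ctrl.camera_model("top");K=np.array(m["intrinsics"]);T=np.array(m["extrinsics"])
def rect(im,org,ax,ay,z,hx,hy,s=.25):
    X,Y=np.meshgrid(np.arange(-hx,hx+.01,s),np.arange(hy,-hy-.01,-s))
    P=org+ax*(X/1e3)[...,None]+ay*(Y/1e3)[...,None]; P=P.copy(); P[...,2]=z/1e3
    uv=(P@T[:3,:3].T+T[:3,3])@K.T; uv=(uv[...,:2]/uv[...,2:]).astype(np.float32)
    return cv2.remap(im,uv[...,0],uv[...,1],cv2.INTER_CUBIC)
# initial plate rectified with plate x = world x, plate y = world y
c0=np.array([.4037,.2176,0]); ex=np.array([1.,0,0]); ey=np.array([0,1.,0])
r0=rect(im0,c0,ex,ey,6,45,33)
g=cv2.GaussianBlur(r0.mean(2),(0,0),4)
def ed(g,axis,sl,rng,o):
    d=np.abs(np.gradient(g,axis=axis)); d=d if axis==0 else d.T; w=d[rng[0]:rng[1],sl]**4; i=np.arange(rng[0],rng[1])[:,None]; p=(w*i).sum(0)/w.sum(0); x=np.arange(w.shape[1]); c=np.polyfit(x,p,1); k=abs(p-np.polyval(c,x))<2; c=np.polyfit(x[k],p[k],1); print(o,"deg",np.degrees(c[0]).round(2),"pos mm",(np.polyval(c,len(x)/2)*.25).round(2),k.mean())
H_,W_=g.shape
ed(g,0,slice(60,W_-60),(15,50),"left side"); ed(g,0,slice(60,W_-60),(H_-50,H_-15),"right side")
ed(g,1,slice(50,H_-50),(12,50),"near end"); ed(g,1,slice(50,H_-50),(W_-50,W_-12),"far end")
# glass ECC
hyb=H(-.055,0,0)
best=[]
for hw,hh in((16,12),(18,14),(20,13)):
    a=rect(im0,c0,ex,ey,6,hw,hh).mean(2); b=rect(img,hyb,EX,EY,22,hw,hh).mean(2)
    a=cv2.GaussianBlur(a,(0,0),3);b=cv2.GaussianBlur(b,(0,0),3)
    for flip in(0,1):
        aa=cv2.rotate(a,cv2.ROTATE_180) if flip else a
        Wm=np.eye(2,3,dtype=np.float32)
        try:
            cc,Wm=cv2.findTransformECC(aa,b,Wm,cv2.MOTION_EUCLIDEAN,(3,300,1e-7)); print(hw,flip,"cc",round(cc,3),"rot(img)",np.degrees(np.arctan2(Wm[1,0],Wm[0,0])).round(2),"t mm",Wm[:,2]*.25)
        except Exception as e: print(hw,flip,"fail")
E
```

```text
left side deg -1.23 pos mm 5.89 1.0
right side deg -2.22 pos mm 56.84 1.0
near end deg -0.23 pos mm 7.29 1.0
far end deg 2.07 pos mm 82.2 1.0
16 0 fail
16 1 fail
18 0 fail
18 1 fail
20 0 fail
20 1 fail
```

```bash
cat > yaw.py <<'E'
from h import *
m=ctrl.camera_model("top");K=np.array(m["intrinsics"]);T=np.array(m["extrinsics"])
def rect(im,org,ax,ay,z,hx,hy,s=.25):
    X,Y=np.meshgrid(np.arange(-hx,hx+.01,s),np.arange(hy,-hy-.01,-s))
    P=org+ax*(X/1e3)[...,None]+ay*(Y/1e3)[...,None]; P=P.copy(); P[...,2]=z/1e3
    uv=(P@T[:3,:3].T+T[:3,3])@K.T; uv=(uv[...,:2]/uv[...,2:]).astype(np.float32)
    return cv2.remap(im,uv[...,0],uv[...,1],cv2.INTER_LINEAR),X,Y
def ori(im,org,ax,ay,z,name):
    r,X,Y=rect(im,org,ax,ay,z,27,19); t=r[...,1]*.5+r[...,2]*.5-r[...,0]
    b=np.median(t[(abs(X)>24)|(abs(Y)>17)]); 
    out=[]
    for th in(.25,.4,.55):
        top=np.percentile(t,95); mk=(t>b+th*(top-b)).astype(np.uint8); mk=cv2.morphologyEx(mk,cv2.MORPH_CLOSE,np.ones((25,25))); mk=cv2.morphologyEx(mk,cv2.MORPH_OPEN,np.ones((15,15)))
        M=cv2.moments(mk,True); xs=X[mk>0];ys=Y[mk>0]; C=np.cov(xs,ys); out.append((np.degrees(.5*np.arctan2(2*C[0,1],C[0,0]-C[1,1])).round(2),xs.mean().round(2),ys.mean().round(2),np.sqrt(12*C[0,0]).round(1),np.sqrt(12*C[1,1]).round(1)))
    print(name,out)
E
python3 - <<'E'
from yaw import *
im0=cv2.imread("pics/top0.png")[...,::-1].astype(np.float32)
ori(im0,np.array([.4037,.2176,0]),np.array([1.,0,0]),np.array([0,1.,0]),6,"init")
for i in range(3):
    img=np.mean([ctrl.read_camera("top")[0].astype(np.float32) for _ in range(3)],0)
    ori(img,H(-.055,0,0),EX,EY,22,"now")
print(st()["time"])
E
```

```text
init [(np.float64(0.2), np.float64(-0.15), np.float64(1.91), np.float64(38.3), np.float64(25.1)), (np.float64(0.33), np.float64(-0.14), np.float64(1.89), np.float64(37.3), np.float64(24.2)), (np.float64(0.71), np.float64(-0.12), np.float64(1.88), np.float64(36.3), np.float64(23.3))]
now [(np.float64(-0.14), np.float64(-0.85), np.float64(-0.29), np.float64(38.8), np.float64(24.7)), (np.float64(-0.36), np.float64(-0.76), np.float64(-0.31), np.float64(37.7), np.float64(23.8)), (np.float64(0.08), np.float64(-0.77), np.float64(-0.34), np.float64(36.9), np.float64(22.9))]
now [(np.float64(-0.44), np.float64(-0.89), np.float64(-0.36), np.float64(38.8), np.float64(24.6)), (np.float64(-0.67), np.float64(-0.8), np.float64(-0.35), np.float64(37.7), np.float64(23.7)), (np.float64(-0.41), np.float64(-0.78), np.float64(-0.35), np.float64(36.8), np.float64(23.0))]
now [(np.float64(-0.13), np.float64(-0.94), np.float64(-0.33), np.float64(38.7), np.float64(24.9)), (np.float64(-0.23), np.float64(-0.84), np.float64(-0.34), np.float64(37.7), np.float64(23.9)), (np.float64(-0.3), np.float64(-0.74), np.float64(-0.37), np.float64(36.9), np.float64(23.0))]
32.6
```

The glass lies along the holder axis: -0.3° against the base's -0.35° in the same frame. Its centre is at x ≈ -55.8 mm, within a millimetre of where I felt the stop. It's flush with the fence and seated, and the clip is at clamp height with the bystanders unmoved, so I'm handing it in.

```bash
python3 -c "
from plant import ctrl
print(ctrl.sign_off())"
```

```text
the job is handed in; nothing more can be done
None
```

The plate is mounted against the fence and stop screw with the clip eased down onto it and released, and the job is handed in; the press on the stop peaked briefly at about 10 N, above the few newtons asked, before I eased it to about 4 N.

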